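Lift the sagging bolt over its bent keeper and hold the shaker guard gate ajar

TASK

The spring-closed gate of the shaker's splash guard has to be held open for a colleague. First clear its way: slide the red-handled gel scraper lying in front of it blade first, fully home, into the empty slot of the white, clear-topped block beside the parked blue one, and let go of it. Then take the black knob of the sagging bolt, lift it so that its nose clears the bent lip of the keeper while you draw it back, pull the gate open about a hand's width (10 cm) at its free edge, and finish still holding it there with the bolt drawn; leave everything else where it is.

Things in the scene. Friction and masses are not known exactly. Their poses are not given: they have to be found in the camera images.
- scraper_grip (a point): Middle of the red handle (99 long, 22 wide, 18 high) of the loose gel scraper, half-way up. It lies flat on the bench before the gate, blade towards the gate. x points along the tool to the blade, z up. The blade's underside is level with the handle's, 9 below this point. A ferrule 14 high, its front 63.5 ahead, is the stop in the slot. 140 g, centre of mass 75 ahead, in the blade.
- scraper_tip (a point): Middle of the leading edge of that scraper's flat steel blade (90 long, 60 wide, 3 thick), half-way through its thickness, 145.5 ahead of scraper_grip; same axes.
- slot_mouth (a point): Empty slot of the white block with clear top (fixed; 105 deep, 175 wide, 60 high): middle of the lower edge of its mouth, 40 above the bench. x points level inwards, y to the left, z up. Slot 70 wide, 10 high, 88 deep. The blade goes in level till the ferrule meets the block, leading edge then 82 inside, and stays there when released, handle out. The parked scraper's slot is 85 to +y.
- parked_scraper: Another scraper of the same shape with a blue handle, home in the block's second slot; loose, to be left alone. Its handle's near side is 74 from the middle line of the empty slot.
- bolt_knob (a point): Middle of the bolt's upright round black knob (16 across, 32 high) on a 10 thick stem; the bolt, 13 thick, runs 54 below. y points along the bolt to the gate's hinge: the bolt is drawn by moving the knob that way. z up (tilted by the sag), x square to the gate, to its inside. The gate's top edge is about 27 below this point, nothing near it is higher: take it from above.
- bolt (a joint): How far the bolt is drawn, m: near 0 = nose in the keeper, 0.045 = at its stop. From 0.024 the nose is out of the keeper and the gate is free. Slides with 1 to 2 N and stays where it is left.
- bolt_barrel (a joint): Lift of the sagging barrel, rad. Its front screws are lost; barrel and bolt hang from the rear screw, 145 from the knob towards the hinge. 0 = hanging, 0.05 = level, 0.085 = stop; raising the knob 1.45 mm adds 0.01 and takes 3 to 4 N; it drops back by its weight. Below about 0.04 the nose hooks behind the lip: keep it at 0.05 to 0.075 (knob 7 to 11 mm up) until 0.024 is drawn.
- keeper_lip (a point): Top edge of the lip of the steel keeper, which is fixed to the post beside the gate's free edge. The lip is bent up 11 above the keeper's floor and leans away from the gate; the bolt's drop nose, 12 long, hangs behind it, 8 lower than the bolt. x square to the shut gate, to its inside, y along it to the hinge, z up.
- guard: The splash guard, fixed to the bench: aluminium posts 200 high with clear panes, open above, a shaker inside; 350 wide (y), reaching from 13 in front of its origin to 260 behind (x). Origin on the bench under the middle of the shut gate, which is its front, facing the robot; keeper and bolt stand out 40 in front. x to the inside, y towards the hinge, z up.
- gate_hinge (a point): A point on the gate's upright hinge line, 160 above the bench; same axes as keeper_lip. With gate shut and bolt undrawn the knob is about 205 from this line along -y and 14 along -x.
- gate (a joint): Opening of the gate, rad: 0 = shut, grows as the free edge comes out to -x of gate_hinge (towards the robot), at most 1.3; 0.36 is 10 cm at the free edge. Aluminium frame with a clear pane, 278 wide, 178 high, 25 thick, a rubber strip under it just off the bench. A spring shuts it: 3 N at the drawn knob when shut, 6 N at 0.36.
- tube_rack: Bystander, loose, to be left alone: blue tube rack with white-capped tubes, 90 x 130 x 58 (mm); origin at the centre of its underside.
- tip_box: Bystander, loose, to be left alone: green pipette-tip box with clear lid, 85 x 122 x 72 (mm); origin at the centre of its underside.
- buffer_bottle: Bystander, loose, to be left alone: amber bottle with blue cap, 70 across, 165 tall (mm); origin at the centre of its underside.
- marker: Bystander, loose, to be left alone: white felt pen lying down, 118 long (mm); origin at the centre of its underside.
- timer: Bystander, loose, to be left alone: small white bench timer, 62 x 62 x 20 (mm); origin at the centre of its underside.
Not all that is in view belongs to the job. Leave any pink look-alike of the part that bears scraper_grip alone.

How it is judged (in metres and radians):
On the way, in this order (a step that is already met when the one before it is completed fails the run):
1. the red scraper is home in the empty slot and let go (x of scraper_tip in the frame of slot_mouth between 0.068 and 0.092 m and y of scraper_tip in the frame of slot_mouth between -0.02 and 0.02 m and z of scraper_tip in the frame of slot_mouth between -0.004 and 0.012 m and angle between the x axis of scraper_tip and the x axis of slot_mouth, either way round below 0.25 rad and contact force between the fingers and scraper below 0.2 N), for 0.2 s.
2. the bolt's nose is lifted over the keeper's lip (value of joint bolt_barrel above 0.03 rad and value of joint gate below 0.06 rad), for 0.05 s.
3. the bolt is drawn clear of the keeper (value of joint bolt above 0.024 m), for 0.1 s.
4. the gate is ajar (value of joint gate above 0.2 rad), for 0.1 s.
At the end, for the whole second after the job is handed in: Red scraper released in the empty slot, leading edge at least 68 mm in; bolt drawn 24 mm or more; gate still, open 0.22 to 0.56 rad (6 to 15 cm), held by the fingers (over 1 N); parked scraper within 20 mm, bystanders within 30 mm of their places, upright (all of step 1 and contact force between the arm and scraper below 0.2 N and value of joint bolt above 0.024 m and value of joint gate between 0.22 and 0.56 rad and velocity of joint gate between -0.06 and 0.06 rad/s and contact force between the fingers and gate above 1 N and distance of parked_scraper from where it was at the start of the episode below 0.02 m and distance of each of tube_rack, tip_box, buffer_bottle, marker, timer from where it was at the start of the episode below 0.03 m and angle between each of tube_rack, tip_box, buffer_bottle, marker, timer's own z axis and vertical below 0.3 rad); the arm keeps its last pose, push and grip.
It fails at once if a bystander is knocked away or over (distance of any of tube_rack, tip_box, buffer_bottle, marker, timer from where it was at the start of the episode above 0.03 m or angle between any of tube_rack, tip_box, buffer_bottle, marker, timer's own z axis and vertical above 0.3 rad).
It fails at once if the parked scraper is pushed about (distance of parked_scraper from where it was at the start of the episode above 0.02 m).
It also fails if it takes over 54 s, if anything falls off the work surface, if the arm or the gripper's body presses on something with over 40 N, if the wrist force passes 120 N, or if a joint passes its speed limit or range.

ROBOT

A 6-joint arm with a two-finger parallel gripper is mounted at the origin on the work surface. World frame = base frame: x ahead of the robot, y to its left, z up, the work surface at z = 0. Lengths are in mm, angles in rad, forces in N, time in s.
With the tool pointing down it reaches from about 425 to 1125 mm from the base axis. Payload 14.9 kg.
Tool frame: the origin (TCP) lies on the centre line of the jaws, within the pads' length; the fingertips stand 25 mm ahead of it and the grasp point (between the pads) lies 6 mm ahead of it (ctrl.tip_extent is the distance from the TCP to the fingertips, in mm); x points along the fingers, y is the direction in which the jaws open and shut, and the axes are right-handed (so a half turn about x gives the same grasp; the last joint's range is limited). The gripper opens to 91 mm and grips with 3 to 60 N. Pads are 32 mm wide; open, the fingers measure 118 mm over their backs; the gripper's body (76 mm by 178 mm) begins 60 mm behind the grasp point.
Start: joints at [1.3, 0.379, 1.734, -0, 1.028, -0.033], TCP at [164.902, 680.313, 202.632] pointing down, gripper open.
Joint ranges: [-2.77, 2.77], [-0.74, 2.19], [0, 2.66], [-1.06, 4.2], [0.31, 2.87], [-3.08, 3.08]. Speed limits (rad/s): [1.89, 1.89, 2.39, 3.14, 3.14, 3.14].

INTERFACE

Orientations are given as a unit quaternion [w, x, y, z].
In Python, from bench import ctrl gives the robot as it stands.
- The arm moves only by the tool drive_tool, never from a script. Its argument "motion" is a list of rows, each an object with "offset": the shift along the tool's x, y, z in cm, a list of three; "spin": the turn about the tool's x in degrees. In form: [{"offset": [x, y, z], "spin": spin}, ...]. A call has 1 to 12 rows; each row shifts and turns the commanded pose from where the row before left it, along the tool's axes as they then stand; what a row does not reach is not made up. A row lasts 1/10 s, in which the tool goes at most 50 mm and 8.59 degrees, less where a joint would pass 70% of its speed; a pose out of reach is approached as far as the arm can. A call with a gripper value outside its range is refused whole. "gripper" is the opening, from -1 (shut) to 1 (fully open), so that 0 is half open, set as the call begins (left out, the last holds). The fingers move at their own pace and stop on an object; the grip force is fixed at half the most. Time passes only in rows, so rows that do not move let the fingers close. It gives the time, the measured TCP pose, the force and the opening at its end, in the units of the state.
- ctrl.get_state(): the state, without advancing time (a new reading comes with each control period).
- ctrl.capture(name): name is "scene" or "top" or "wrist"; returns a dict with "color" (384x512x3 uint8, red, green, blue), "fx", "fy", "cx", "cy" (pixels), "D" ([k1, k2, p1, p2, k3] as OpenCV has them; the pictures are not rectified), "rvec" (rotation vector, rad) and "tvec" (3), from world to camera coordinates, as OpenCV has them; the wrist camera has in their place "tool_from_camera" (4x4, takes a point from camera to tool coordinates, whose origin is the TCP and whose axes are the tool frame's). Camera axes: x right, y down, z forward; pixel columns grow to the right and rows downward; lengths in mm; the calibration is good to about 2 mm. A picture is of the moment at which its call begins: read the wrist's pose just before it. There is no depth.
- ctrl.finish_job(): hands the job in, once; it reports no verdict.
Trained networks look in the newest picture that a camera, given by its name, has taken for a name from the list of things; names that differ only in an ending like _2 or _b are one class to them, and where a whole thing is asked for, a point or a joint stands for the part that bears it (a point fixed in the world has none). Each returns a list of dicts, best first, with "score" (0 to 1); they miss things now and then, are a little off and sometimes report something else, mostly with a low value. They report only what shows in the picture. A call takes as long as a camera call. They do not tell look-alikes from the thing itself.
- ctrl.cut_out(camera, target): "pixels" (384x512 bool, what is visible of it) and "rect" ([left, top, width, height] in pixels, round what is visible of it).
- ctrl.pinpoint(camera, target): "point" ([row, column] in pixels: a listed point, or the origin of a listed thing).
The state is a dict: "time_s": time; "joint_positions": joint angles; "qd": joint speeds; "effort": joint torques, N m; "tool_pos": TCP position; "eef_rot": TCP orientation; "ft_force": force on the tool from outside, world axes, zero at the start; "torque": the same for the moment, N m; "finger_gap": finger opening in mm.
Only numpy, scipy, OpenCV 4.12 (cv2) and the standard library are available. Lean on these libraries where they do the work, as an engineer would, in place of code of your own. Each camera call takes 0.05 s, during which the arm holds its last target.

## Working session

There is one attempt and no reset: what is moved stays moved. The work goes in short steps, Python scripts to look and compute and a tool call to move; the robot and the scene stay as the last step left them, time stands still between calls to the robot, and variables do not carry over. Pictures are saved under pics/ and viewed, and the job is handed in when it is done.

Besides the shell and the picture viewer there is one more tool, called after "Request:" in YAML: its name, and indented under it one key for each argument. drive_tool: Moves the arm, as the interface text tells. Its arguments: {"type":"object","properties":{"motion":{"type":"array","items":{"type":"object","properties":{"offset":{"type":"array","items":{"type":"number"}},"spin":{"type":"number"}}}},"gripper":{"type":"number"}},"required":["motion"]}

```bash
ls; mkdir -p pics
cat > h.py <<'E'
import numpy as np, cv2
from bench import ctrl
from scipy.spatial.transform import Rotation as R
def rot(q): return R.from_quat([q[1],q[2],q[3],q[0]]).as_matrix()
def cap(n,fn=None):
    s=ctrl.get_state(); c=ctrl.capture(n)
    K=np.array([[c['fx'],0,c['cx']],[0,c['fy'],c['cy']],[0,0,1.]]); D=np.array(c['D'],float)
    if 'rvec' in c and c['rvec'] is not None:
        Rm=cv2.Rodrigues(np.array(c['rvec'],float))[0]; t=np.array(c['tvec'],float).ravel()
    else:
        T=np.array(c['tool_from_camera']); W=np.eye(4); W[:3,:3]=rot(s['eef_rot']); W[:3,3]=s['tool_pos']
        M=np.linalg.inv(W@T); Rm=M[:3,:3]; t=M[:3,3]
    if fn: cv2.imwrite('pics/'+fn,c['color'][:,:,::-1])
    return dict(K=K,D=D,R=Rm,t=t,img=c['color'],P=np.hstack([Rm,t[:,None]]))
def ray(c,uv):
    p=cv2.undistortPoints(np.array([[uv]],float),c['K'],c['D']).ravel()
    d=c['R'].T@np.array([p[0],p[1],1]); return -c['R'].T@c['t'], d/np.linalg.norm(d)
def onz(c,uv,z):
    o,d=ray(c,uv); return o+d*(z-o[2])/d[2]
def tri(obs):
    A=np.zeros((3,3));b=np.zeros(3);rs=[]
    for c,uv in obs:
        o,d=ray(c,uv);M=np.eye(3)-np.outer(d,d);A+=M;b+=M@o;rs.append((o,M))
    x=np.linalg.solve(A,b); return x,[round(float(np.linalg.norm(M@(x-o))),1) for o,M in rs]
def proj(c,X):
    return cv2.projectPoints(np.array(X,float).reshape(-1,1,3),cv2.Rodrigues(c['R'])[0],c['t'],c['K'],c['D'])[0].reshape(-1,2)
E
cat > a.py <<'E'
from h import *
import pickle
np.set_printoptions(precision=1,suppress=True)
cs={}
names=['scraper_grip','scraper_tip','slot_mouth','parked_scraper','bolt_knob','keeper_lip','guard','gate_hinge','tube_rack','tip_box','buffer_bottle','marker','timer']
det={}
for n in ['scene','top','wrist']:
    cs[n]=cap(n,n+'0.png')
    for m in names:
        det[n,m]=[(d['score'],d['point'][::-1]) for d in ctrl.pinpoint(n,m)]
        print(n,m,[(round(s,2),np.round(p).tolist()) for s,p in det[n,m][:3]])
for m in names:
    if det['scene',m] and det['top',m]:
        print(m,*tri([(cs['scene'],det['scene',m][0][1]),(cs['top'],det['top',m][0][1])]))
pickle.dump((cs,det),open('a.pkl','wb'))
print(ctrl.get_state())
E
python3 a.py
```

```text
pics
scene scraper_grip [(0.87, [149.0, 215.0]), (0.67, [213.0, 218.0])]
scene scraper_tip [(0.84, [220.0, 254.0]), (0.83, [186.0, 218.0])]
scene slot_mouth [(0.65, [306.0, 191.0])]
scene parked_scraper [(0.66, [325.0, 176.0]), (0.26, [191.0, 252.0])]
scene bolt_knob [(0.67, [324.0, 178.0]), (0.6, [215.0, 240.0])]
scene keeper_lip [(0.71, [191.0, 254.0]), (0.53, [238.0, 262.0])]
scene guard [(0.83, [237.0, 260.0])]
scene gate_hinge [(0.66, [281.0, 227.0])]
scene tube_rack [(0.7, [98.0, 232.0])]
scene tip_box [(0.69, [94.0, 280.0]), (0.55, [143.0, 266.0])]
scene buffer_bottle [(0.96, [375.0, 172.0]), (0.32, [303.0, 187.0])]
scene marker [(0.56, [332.0, 155.0])]
scene timer [(0.65, [142.0, 267.0])]
top scraper_grip [(0.69, [281.0, 214.0]), (0.66, [401.0, 204.0]), (0.6, [336.0, 249.0])]
top scraper_tip [(0.83, [298.0, 234.0]), (0.77, [285.0, 172.0])]
top slot_mouth [(0.83, [170.0, 192.0])]
top parked_scraper [(0.49, [148.0, 204.0])]
top bolt_knob [(0.49, [298.0, 155.0])]
top keeper_lip [(0.62, [316.0, 165.0])]
top guard [(0.85, [270.0, 160.0]), (0.65, [230.0, 151.0])]
top gate_hinge [(0
[... 758 characters left out ...]
241.8  142.2] [3.0, 3.0]
guard [ 655.8 -101.9   21.6] [6.5, 6.5]
gate_hinge [663.4  45.5 164.6] [0.0, 0.0]
tube_rack [ 577.5 -271.3  423.3] [162.9, 162.9]
tip_box [ 514.6 -580.8   14.6] [3.2, 3.2]
buffer_bottle [546.3 544.5   9.2] [7.1, 7.1]
marker [391.5 452.4  -5.5] [5.8, 5.8]
timer [ 517.7 -418.9  -25.4] [3.9, 3.9]
{'time_s': 2.1, 'joint_positions': array([ 1.3,  0.4,  1.7, -0. ,  1. , -0. ]), 'qd': array([ 0., -0., -0.,  0., -0.,  0.]), 'effort': array([ -0. , -76.4, -43.5,   0.1,   0. ,  -0. ]), 'tool_pos': array([164.9, 680.3, 202.6]), 'eef_rot': array([ 0.7,  0.1,  0.7, -0.1]), 'ft_force': array([ 0.5, -0.9,  0.4]), 'torque': array([ 0. ,  0. , -0.1]), 'finger_gap': 91.60922634961648}
```

```bash
python3 -c "
import cv2
for n in ['scene','top']:
    i=cv2.imread(f'pics/{n}0.png'); i=cv2.resize(i,(800,600),interpolation=cv2.INTER_CUBIC); cv2.imwrite(f'pics/{n}0b.png',i)
"
```

```text
(no output)
```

View pics/scene0b.png

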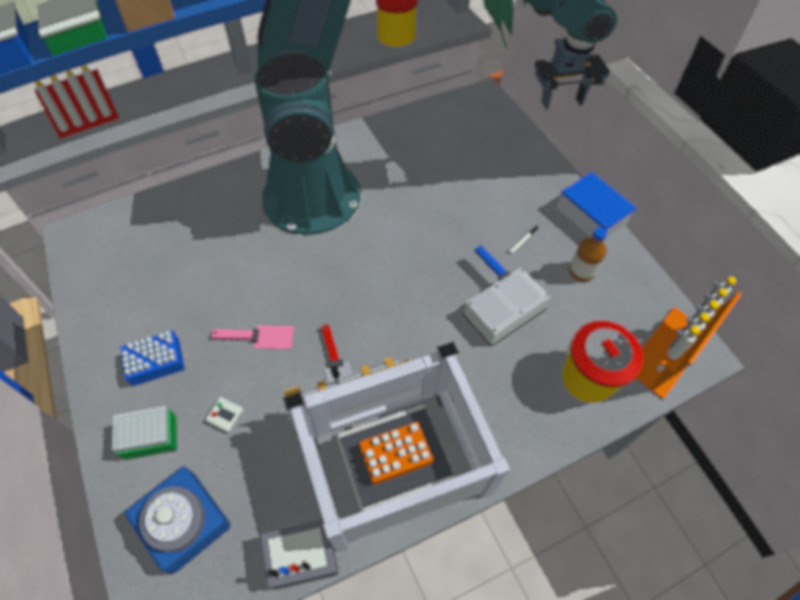

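View pics/top0b.png

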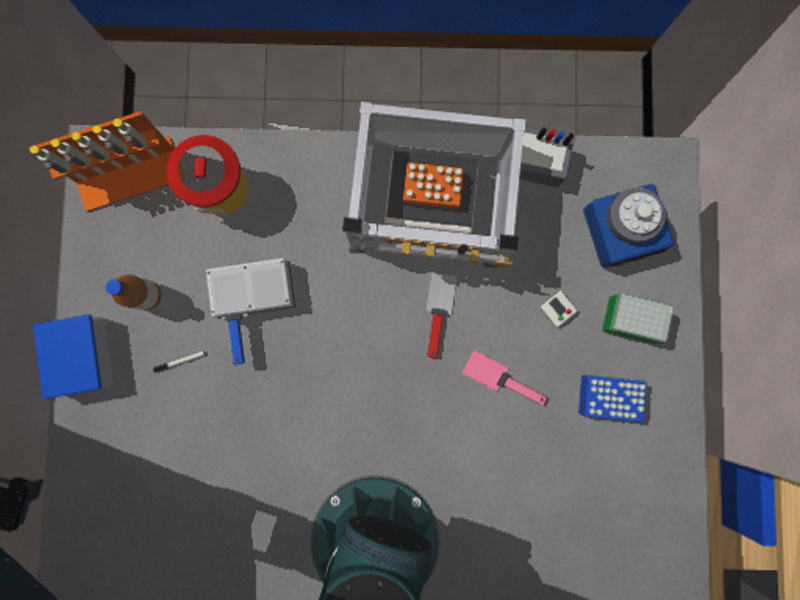

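```bash
cat > b.py <<'E'
from h import *
import pickle
np.set_printoptions(precision=1,suppress=True)
cs,det=pickle.load(open('a.pkl','rb'))
S,T=cs['scene'],cs['top']
print('grip',tri([(S,det['scene','scraper_grip'][1][1]),(T,det['top','scraper_grip'][0][1])]), onz(T,det['top','scraper_grip'][0][1],9),onz(S,det['scene','scraper_grip'][1][1],9))
print('tip', onz(T,det['top','scraper_tip'][1][1],2))
print('mouth',onz(T,det['top','slot_mouth'][0][1],40),onz(S,det['scene','slot_mouth'][0][1],40))
print('knob T z205',onz(T,det['top','bolt_knob'][0][1],205),onz(S,det['scene','bolt_knob'][1][1],205),tri([(S,det['scene','bolt_knob'][1][1]),(T,det['top','bolt_knob'][0][1])]))
s=ctrl.get_state();print(s['tool_pos'],rot(s['eef_rot']))
c=ctrl.capture('wrist');print(np.array(c['tool_from_camera']),c['fx'],c['time'] if 'time' in c else '')
E
python3 b.py
python3 -c "
import cv2
i=cv2.imread('pics/top0.png');cv2.imwrite('pics/t_s.png',cv2.resize(i[140:250,250:370],None,fx=6,fy=5,interpolation=cv2.INTER_CUBIC))"
```

```text
grip (array([ 466.4, -130.1,   27.8]), [8.3, 8.3]) [ 464.3 -139.5    9. ] [ 459.5 -120.2    9. ]
tip [ 621.6 -152.4    2. ]
mouth [534.1 254.4  40. ] [518.4 238.4  40. ]
knob T z205 [ 642.  -171.4  205. ] [ 633.3 -165.   205. ] (array([ 639.4, -167.9,  219.9]), [1.7, 1.7])
[164.9 680.3 202.6] [[ 0.   0.2  1. ]
 [-0.   1.  -0.2]
 [-1.  -0.   0. ]]
[[  -0.    -0.3    1.  -181.4]
 [   1.    -0.     0.    -0.4]
 [   0.     1.     0.3  -81.2]
 [   0.     0.     0.     1. ]] 275.2951615834331
```

View pics/t_s.png

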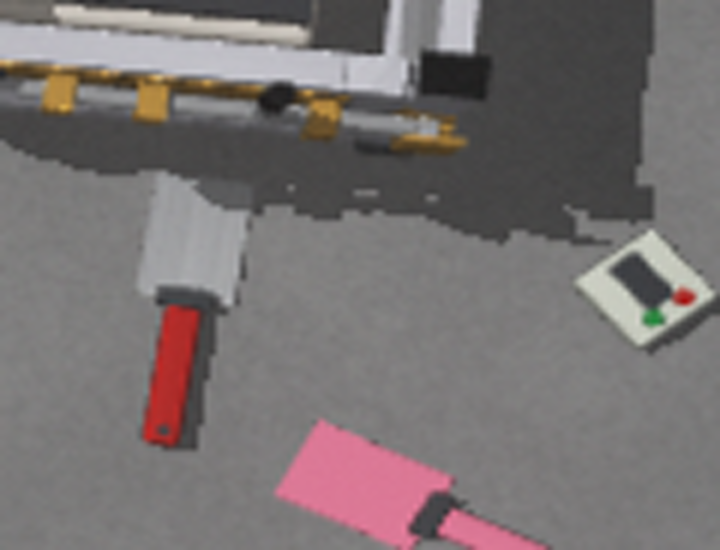

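View pics/wrist0.png

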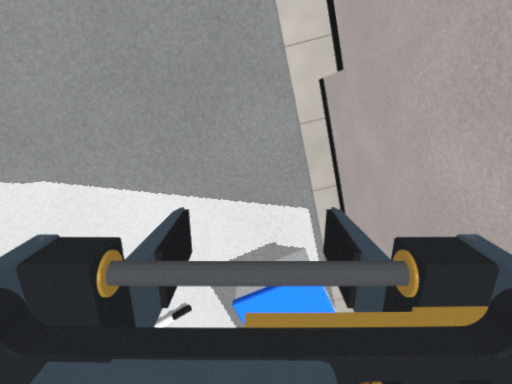

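```bash
cat > plan.py <<'E'
import sys
from h import *
s=ctrl.get_state(); M=rot(s['eef_rot']); p=np.array(s['tool_pos'])
yaw=np.degrees(np.arctan2(M[1,2],M[0,2]))
print('t',round(s['time_s'],2),'pos',p.round(1),'yaw',yaw.round(2),'tilt',(M[2,1].round(4),M[2,2].round(4)),'F',np.round(s['ft_force'],1),'gap',round(s['finger_gap'],1),'j',np.round(s['joint_positions'],2))
if len(sys.argv)>1:
    q=np.array([float(v) for v in sys.argv[1:4]]); d=M.T@(q-p)/10
    print('offset cm',d.round(2),'|d|',np.linalg.norm(d).round(1))
    if len(sys.argv)>4: print('spin',round(yaw-float(sys.argv[4]),2))
E
python3 plan.py 420 240 300 0
```

```text
t 2.15 pos [164.9 680.3 202.6] yaw -13.62 tilt (np.float64(-0.0), np.float64(0.0)) F [ 0.2 -1.2  0.3] gap 91.7 j [ 1.3   0.38  1.73 -0.    1.03 -0.03]
offset cm [ -9.74 -36.78  35.16] |d| 51.8
spin -13.62
```

Request:
drive_tool:
  motion:
    - {"offset":[-0.9,-3.35,3.2]}
    - {"offset":[-0.9,-3.35,3.2]}
    - {"offset":[-0.9,-3.35,3.2]}
    - {"offset":[-0.9,-3.35,3.2]}
    - {"offset":[-0.9,-3.35,3.2]}
    - {"offset":[-0.9,-3.35,3.2]}
    - {"offset":[-0.9,-3.35,3.2]}
    - {"offset":[-0.9,-3.35,3.2]}
    - {"offset":[-0.9,-3.35,3.2]}
    - {"offset":[-0.9,-3.35,3.2]}
    - {"offset":[-0.9,-3.35,3.2]}

```text
schema error: expected keys offset, spin
```

Request:
drive_tool:
  motion:
    - {"offset":[0,0,0],"spin":-6.8}
    - {"offset":[0,0,0],"spin":-6.8}
    - {"offset":[0,0,0],"spin":0}

```text
time_s: 2.45
tool_pos: [164.9, 680.3, 202.6]
eef_rot: [0.707, -0.001, 0.707, 0.001]
ft_force: [0.0, -0.2, 0.2]
finger_gap: 91.4
```

```bash
python3 plan.py 420 240 300 0
cat > look.py <<'E'
import sys,pickle
from h import *
np.set_printoptions(precision=1,suppress=True)
fn=sys.argv[1]; c=cap('wrist',fn+'.png')
det={}
for a in sys.argv[2:]:
    m=a
    det[m]=[(d['score'],d['point'][::-1]) for d in ctrl.pinpoint('wrist',m)]
    print(m,[(round(s,2),np.round(p,1).tolist()) for s,p in det[m][:3]])
pickle.dump((c,det),open(fn+'.pkl','wb'))
E
python3 look.py w1 slot_mouth parked_scraper
```

```text
t 2.45 pos [164.9 680.3 202.6] yaw 0.08 tilt (np.float64(-0.0), np.float64(-0.0)) F [ 0.  -0.2  0.2] gap 91.4 j [ 1.3   0.38  1.73 -0.    1.03 -0.27]
offset cm [ -9.73 -44.07  25.45] |d| 51.8
spin 0.08
slot_mouth []
parked_scraper []
```

View pics/w1.png

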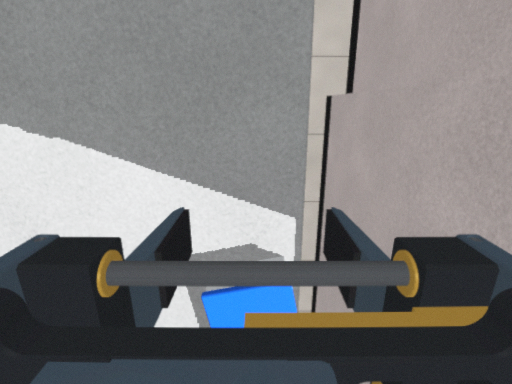

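Request:
drive_tool:
  motion:
    - {"offset":[-1,-3.6,2.9],"spin":0}
    - {"offset":[-1,-3.6,2.9],"spin":0}
    - {"offset":[-1,-3.6,2.9],"spin":0}
    - {"offset":[-1,-3.6,2.9],"spin":0}
    - {"offset":[-1,-3.6,2.9],"spin":0}
    - {"offset":[-1,-3.6,2.9],"spin":0}
    - {"offset":[-1,-3.6,2.9],"spin":0}
    - {"offset":[-1,-3.6,2.9],"spin":0}
    - {"offset":[-1,-3.6,2.9],"spin":0}
    - {"offset":[-1,-3.6,2.9],"spin":0}
    - {"offset":[0,-4,3],"spin":0}
    - {"offset":[0,-4,3],"spin":0}

```text
time_s: 3.8
tool_pos: [515.8, 238.5, 303.3]
eef_rot: [0.708, 0.001, 0.707, -0.001]
ft_force: [-0.4, -0.1, 0.1]
finger_gap: 91.7
```

```bash
python3 plan.py 500 200 300 0; 
python3 look.py w2 slot_mouth parked_scraper; python3 plan.py
```

```text
t 3.8 pos [515.8 238.5 303.3] yaw -0.17 tilt (np.float64(0.0005), np.float64(0.0012)) F [-0.4 -0.1  0.1] gap 91.7 j [ 0.39  0.06  1.93  0.    1.15 -1.18]
offset cm [ 0.33 -3.86 -1.57] |d| 4.2
spin -0.17
slot_mouth [(0.94, [260.2, 156.5])]
parked_scraper [(0.77, [312.9, 146.1])]
t 3.95 pos [515.9 238.2 302.7] yaw -0.37 tilt (np.float64(0.0), np.float64(0.0001)) F [ 0.3  0.8 -0.2] gap 91.3 j [ 0.39  0.06  1.93 -0.    1.15 -1.17]
```

View pics/w2.png

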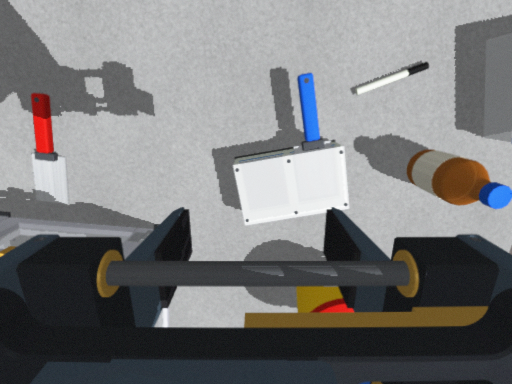

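Run:
```python
import cv2
i=cv2.imread('pics/w2.png')
a=cv2.resize(i[130:230,220:360],None,fx=5.5,fy=5.5,interpolation=cv2.INTER_CUBIC);cv2.imwrite('pics/w2a.png',a)
a=cv2.resize(i[80:220,10:110],None,fx=4,fy=4,interpolation=cv2.INTER_CUBIC);cv2.imwrite('pics/w2b.png',a)
```

```text
(no output)
```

View pics/w2a.png

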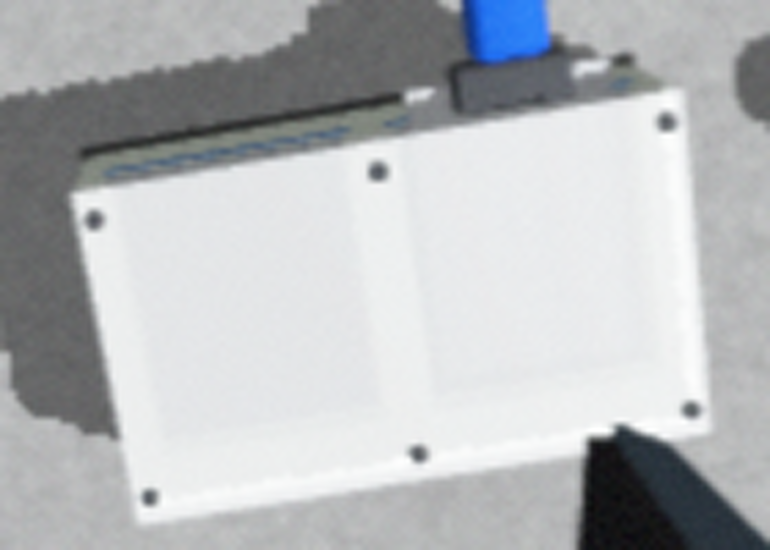

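View pics/w2b.png

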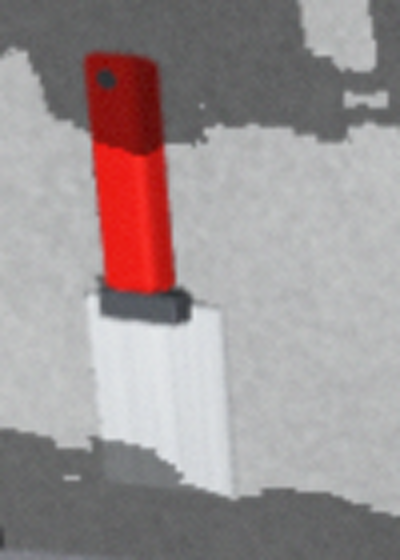

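```bash
cat > blk.py <<'E'
from h import *
import pickle
np.set_printoptions(precision=1,suppress=True)
c,det=pickle.load(open('w2.pkl','rb'))
cr=np.array([(72,192),(680,92),(712,430),(140,522)])/5.5+[220,130]-0.4
W=[onz(c,u,60) for u in cr]
for w in W: print(w)
W=np.array(W)
print('sides',[np.linalg.norm(W[i]-W[(i+1)%4]) for i in range(4)])
d=((W[1]-W[0])+(W[2]-W[3]));th=np.degrees(np.arctan2(-d[0],d[1]));
e=((W[3]-W[0])+(W[2]-W[1]));th2=np.degrees(np.arctan2(e[1],e[0]))
print('yaw',th,th2)
# mouth: front edge at z; slot centers 85 apart; block 175 wide -> assume centred
fm=(W[0]+W[1])/2; yv=d/np.linalg.norm(d)
print('front mid',fm,'mouth guess',fm-yv*42.5)
print('center',W.mean(0))
m=det['slot_mouth'][0][1]; print('mouth det z40',onz(c,m,40))
cs,dt=pickle.load(open('a.pkl','rb'))
print(tri([(c,m),(cs['top'],dt['top','slot_mouth'][0][1]),(cs['scene'],dt['scene','slot_mouth'][0][1])]))
# slot lower edge dark line ends
for u in [(80,155),(405,97)]:
  print('dark line',[onz(c,np.array(u)/5.5+[220,130]-.4,z) for z in (40,50)])
# red handle
for u in [(86,55),(158,62),(103,290),(175,293)]:
  print('red',onz(c,np.array(u)/4+[10,80]-.4,18),onz(c,np.array(u)/4+[10,80]-.4,0))
for u in [(90,295),(222,310),(235,497)]:
  print('blade',onz(c,np.array(u)/4+[10,80]-.4,3))
E
python3 blk.py
```

```text
[526.3 199.2  60. ]
[498.2 370.8  60. ]
[599.9 389.5  60. ]
[629.4 217.   60. ]
sides [np.float64(173.9635618463915), np.float64(103.41713531783691), np.float64(175.00847345101363), np.float64(104.55437659937911)]
yaw 9.511718815572076 10.085027230391045
front mid [512.2 285.   60. ] mouth guess [519.3 243.1  60. ]
center [563.4 294.1  60. ]
mouth det z40 [517.5 242.7  40. ]
(array([523.4, 244. ,  45.2]), [7.0, 13.5, 8.1])
dark line [array([519.5, 200. ,  40. ]), array([517.5, 200.9,  50. ])]
dark line [array([502.5, 296.1,  40. ]), array([500.9, 294.8,  50. ])]
red [ 415.8 -129.7   18. ] [ 415.1 -143.9    0. ]
red [ 418.9 -100.4   18. ] [ 418.3 -113.4    0. ]
red [ 512.  -145.2   18. ] [ 515. -160.    0.]
red [ 513.5 -113.7   18. ] [ 516.6 -127.3    0. ]
blade [ 516.7 -164.     3. ]
blade [ 523.8 -105.3    3. ]
blade [ 612.7 -117.7    3. ]
```

```bash
python3 plan.py 490 -130 180 -8.5
```

```text
t 3.95 pos [515.9 238.2 302.7] yaw -0.37 tilt (np.float64(0.0), np.float64(0.0001)) F [ 0.3  0.8 -0.2] gap 91.3 j [ 0.39  0.06  1.93 -0.    1.15 -1.17]
offset cm [ 12.27 -36.84  -2.35] |d| 38.9
spin 8.13
```

Request:
drive_tool:
  motion:
    - {"offset":[1.2,-3.7,-0.2],"spin":0}
    - {"offset":[1.2,-3.7,-0.2],"spin":0}
    - {"offset":[1.2,-3.7,-0.2],"spin":0}
    - {"offset":[1.2,-3.7,-0.2],"spin":0}
    - {"offset":[1.2,-3.7,-0.2],"spin":0}
    - {"offset":[1.2,-3.7,-0.2],"spin":0}
    - {"offset":[1.2,-3.7,-0.2],"spin":0}
    - {"offset":[1.2,-3.7,-0.2],"spin":0}
    - {"offset":[1.2,-3.7,-0.2],"spin":0}
    - {"offset":[1.2,-3.7,-0.2],"spin":0}
    - {"offset":[0,0,0],"spin":8.1}
    - {"offset":[0,0,0],"spin":0}

```text
time_s: 5.15
tool_pos: [494.4, -129.6, 182.3]
eef_rot: [0.705, 0.052, 0.705, -0.052]
ft_force: [-0.8, 0.6, -0.0]
finger_gap: 90.5
```

```bash
python3 plan.py 490 -130 180 -8.5; 
python3 look.py w3 scraper_grip scraper_tip
```

```text
t 5.15 pos [ 494.4 -129.6  182.3] yaw -8.4 tilt (np.float64(0.0003), np.float64(-0.0007)) F [-0.8  0.6 -0. ] gap 90.5 j [-0.3   0.11  2.12  0.    0.91 -1.73]
offset cm [ 0.23 -0.11 -0.42] |d| 0.5
spin 0.1
scraper_grip [(0.82, [255.3, 148.9]), (0.62, [67.6, 67.6]), (0.25, [256.3, 245.5])]
scraper_tip [(0.67, [254.9, 243.6])]
```

View pics/w3.png

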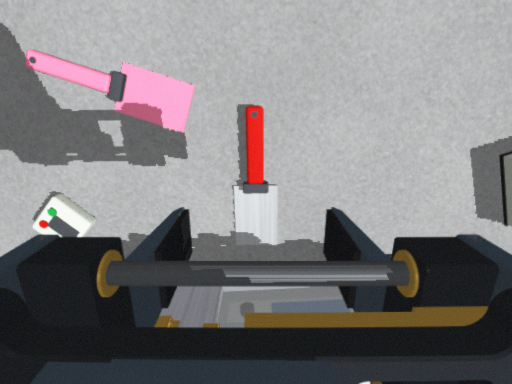

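```bash
python3 - <<'E'
from h import *
import pickle
np.set_printoptions(precision=1,suppress=True)
c,det=pickle.load(open('w3.pkl','rb'))
im=c['img'].astype(int)
m=(im[...,0]>100)&(im[...,1]<60)&(im[...,2]<60); m[:90]=0;m[195:]=0;m[:,:230]=0;m[:,290:]=0
v,u=np.nonzero(m);print(u.min(),u.max(),v.min(),v.max())
for r in (115,130,150,170,180):
    x=np.nonzero(m[r])[0]; print(r,onz(c,(x.min()-.5,r),17),onz(c,(x.max()+.5,r),17))
P=np.array([onz(c,(a,b),18)[:2] for a,b in zip(u,v)]); ce=P.mean(0); w,V=np.linalg.eigh(np.cov((P-ce).T)); d=V[:,1]*np.sign(V[0,1]); print('c',ce,'yaw',np.degrees(np.arctan2(d[1],d[0])),'len',np.ptp((P-ce)@d),np.ptp((P-ce)@V[:,0]))
for uv in [(235,187),(278,186),(279,243),(237,244)]: print('blade',onz(c,uv,3))
print(onz(c,det['scraper_grip'][0][1],9))
c2,_=pickle.load(open('w2.pkl','rb'))
# height check: handle end (front-left top corner) two wrist views
print('tri end top ', tri([(c,(246.5,106)),(c2,(86/4+10-.4,55/4+80-.4))]), tri([(c,(265,184)),(c2,(175/4+10-.4,293/4+80-.4))]))
E
python3 plan.py
```

```text
246 263 106 183
115 [ 424.8 -134.3   17. ] [ 427.9 -113.7   17. ]
130 [ 442.6 -137.1   17. ] [ 445.7 -116.3   17. ]
150 [ 467.4 -139.8   17. ] [ 470.3 -119.8   17. ]
170 [ 493.  -143.9   17. ] [ 496.  -123.4   17. ]
180 [ 506.2 -146.    17. ] [ 509.5 -124.    17. ]
c [ 463.2 -129.2] yaw -7.735787357215099 len 96.80248673880784 21.115558513762682
blade [ 517.5 -164.3    3. ]
blade [ 524.7 -105.8    3. ]
blade [ 611.1 -115.2    3. ]
blade [ 603.7 -176.2    3. ]
[ 468.9 -128.8    9. ]
tri end top  (array([ 415.1, -131.5,   15.7]), [0.6, 0.6]) (array([ 516.8, -122.8,    6.6]), [1.4, 1.4])
t 5.3 pos [ 494.8 -128.8  182.9] yaw -7.9 tilt (np.float64(0.0), np.float64(0.0004)) F [ 0.   0.2 -1. ] gap 91.3 j [-0.3   0.11  2.12  0.    0.91 -1.73]
```

```bash
python3 plan.py 494 -133.5 28.5 -7.8
```

```text
t 5.3 pos [ 494.8 -128.8  182.9] yaw -7.9 tilt (np.float64(0.0), np.float64(0.0004)) F [ 0.   0.2 -1. ] gap 91.3 j [-0.3   0.11  2.12  0.    0.91 -1.73]
offset cm [15.44 -0.47 -0.02] |d| 15.4
spin -0.1
```

Request:
drive_tool:
  motion:
    - {"offset":[4,-0.4,0],"spin":0}
    - {"offset":[4,0,0],"spin":0}
    - {"offset":[4,0,0],"spin":0}
    - {"offset":[2,0,0],"spin":0}
    - {"offset":[1.4,0,0],"spin":0}
    - {"offset":[0,0,0],"spin":0}

```text
time_s: 5.9
tool_pos: [493.5, -133.0, 27.6]
eef_rot: [0.705, 0.05, 0.706, -0.049]
ft_force: [0.1, 0.4, 0.9]
finger_gap: 91.2
```

```bash
python3 plan.py 494 -133.5 28.5 -7.8
```

```text
t 5.9 pos [ 493.5 -133.    27.6] yaw -8.0 tilt (np.float64(0.0003), np.float64(-0.0019)) F [0.1 0.4 0.9] gap 91.2 j [-0.31  0.38  2.16  0.    0.6  -1.74]
offset cm [-0.09 -0.05  0.06] |d| 0.1
spin -0.2
```

Request:
drive_tool:
  gripper: -1
  motion:
    - {"offset":[0,0,0],"spin":0}
    - {"offset":[0,0,0],"spin":0}
    - {"offset":[0,0,0],"spin":0}
    - {"offset":[0,0,0],"spin":0}
    - {"offset":[0,0,0],"spin":0}
    - {"offset":[0,0,0],"spin":0}
    - {"offset":[0,0,0],"spin":0}
    - {"offset":[0,0,0],"spin":0}

```text
time_s: 6.7
tool_pos: [494.0, -133.8, 28.6]
eef_rot: [0.705, 0.05, 0.705, -0.05]
ft_force: [-0.1, 0.8, -0.2]
finger_gap: 30.1
```

Request:
drive_tool:
  motion:
    - {"offset":[0,0,0],"spin":0}
    - {"offset":[0,0,0],"spin":0}
    - {"offset":[0,0,0],"spin":0}

```text
time_s: 7.0
tool_pos: [493.9, -133.8, 28.6]
eef_rot: [0.705, 0.05, 0.705, -0.05]
ft_force: [-0.2, 0.3, -0.1]
finger_gap: 5.8
```

```bash
python3 plan.py; python3 look.py w4; python3 -c "
from h import *
c=cap('top','top4.png');i=c['img'][140:250,250:370,::-1];cv2.imwrite('pics/t4.png',cv2.resize(i,None,fx=5,fy=5,interpolation=cv2.INTER_CUBIC))"
```

```text
t 7.0 pos [ 493.9 -133.8   28.6] yaw -8.12 tilt (np.float64(0.0), np.float64(-0.0001)) F [-0.2  0.3 -0.1] gap 5.8 j [-0.31  0.38  2.16 -0.    0.6  -1.74]
```

View pics/w4.png

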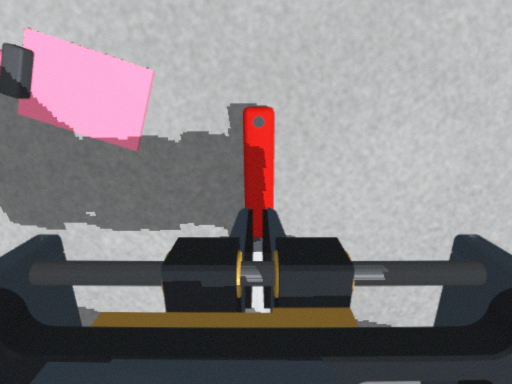

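View pics/t4.png

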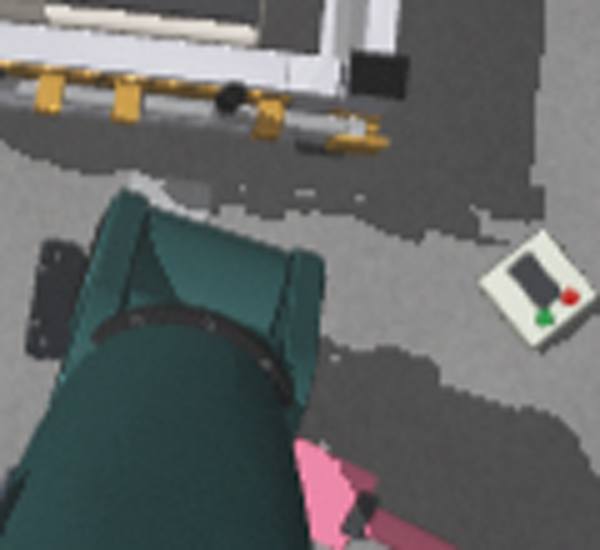

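Request:
drive_tool:
  motion:
    - {"offset":[0,0,0],"spin":0}
    - {"offset":[0,0,0],"spin":0}

```text
time_s: 7.3
tool_pos: [494.0, -133.8, 28.6]
eef_rot: [0.705, 0.05, 0.705, -0.05]
ft_force: [0.2, -0.0, 0.7]
finger_gap: 0.6
```

```bash
python3 plan.py; python3 look.py w5; python3 -c "
import cv2
i=cv2.imread('pics/w5.png')[190:330,150:370];cv2.imwrite('pics/w5a.png',cv2.resize(i,None,fx=3.6,fy=3.6,interpolation=cv2.INTER_CUBIC))"
```

```text
t 7.3 pos [ 494.  -133.8   28.6] yaw -8.13 tilt (np.float64(0.0), np.float64(-0.0)) F [ 0.2 -0.   0.7] gap 0.6 j [-0.31  0.38  2.16  0.    0.6  -1.74]
```

View pics/w5a.png

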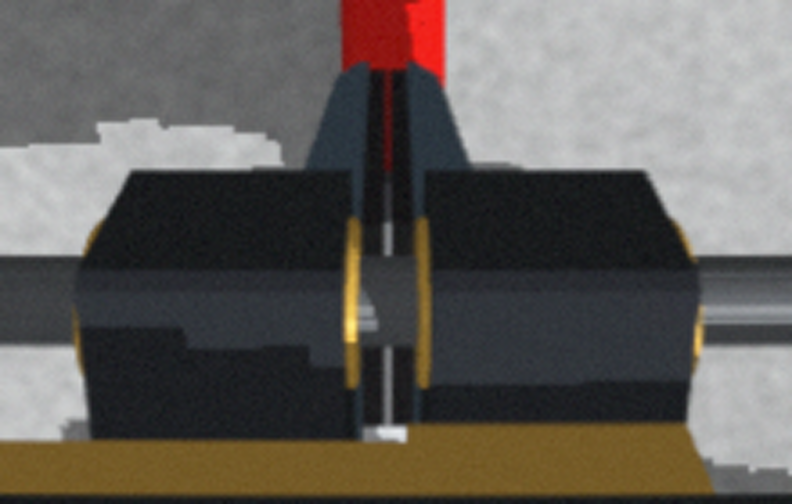

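```bash
python3 -c "
from bench import ctrl
print([a for a in dir(ctrl) if not a.startswith('_')],ctrl.tip_extent)"; python3 -c "
import cv2
i=cv2.imread('pics/w5.png');cv2.imwrite('pics/w5b.png',cv2.resize(i,(800,600),interpolation=cv2.INTER_CUBIC))"
```

```text
['IKError', 'capture', 'cut_out', 'finish_job', 'get_state', 'pinpoint', 'tip_extent'] 25.0
```

View pics/w5b.png

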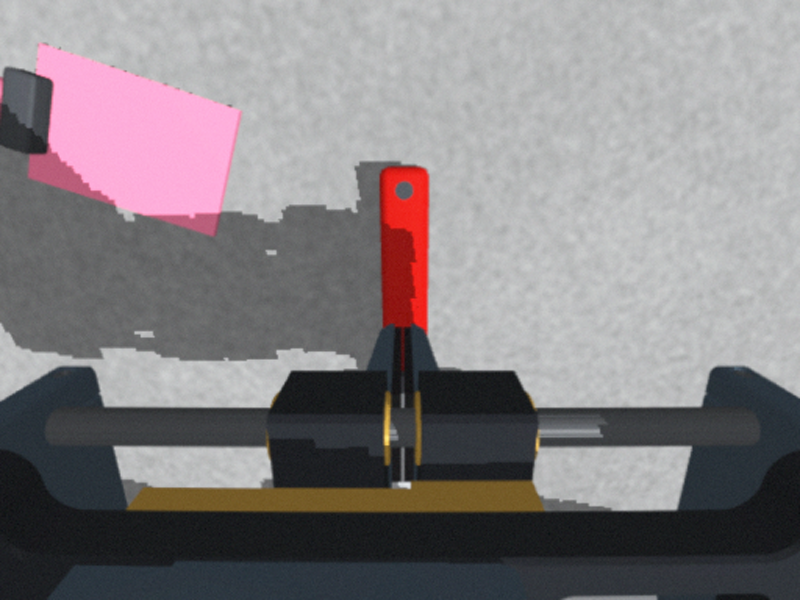

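Run:
```python
from h import *
import pickle
np.set_printoptions(precision=1,suppress=True)
c,_=pickle.load(open('w5.pkl','rb')); s=ctrl.get_state(); M=rot(s['eef_rot']);p=s['tool_pos']
for x in (25,6,-13,-30):
    for z in (-16,16): print(x,z,proj(c,p+M@np.array([x,0,z]))*1.5625)
c0=ctrl.capture('wrist'); print(np.array(c0['tool_from_camera']).round(3),c0['D'],c0['cx'],c0['cy'],c0['fy'])
```

```text
25 -16 [[403.  297.3]]
25 16 [[403.  355.4]]
6 -16 [[403.1 309.7]]
6 16 [[403.1 372.3]]
-13 -16 [[403.3 324.6]]
-13 16 [[403.2 392.5]]
-30 -16 [[403.4 340.8]]
-30 16 [[403.3 414.1]]
[[  -0.    -0.3    1.  -181.4]
 [   1.    -0.    -0.    -0.5]
 [   0.     1.     0.3  -81.2]
 [   0.     0.     0.     1. ]] [-0.  0.  0.  0.  0.] 257.26137270949596 187.60829699148712 275.2951615834331
```

Run:
```python
from h import *
import pickle
np.set_printoptions(precision=4,suppress=True)
c0=ctrl.capture('wrist'); T=np.array(c0['tool_from_camera']);print(T)
Ti=np.linalg.inv(T);K=np.array([[c0['fx'],0,c0['cx']],[0,c0['fy'],c0['cy']],[0,0,1]])
def pr(X): return cv2.projectPoints(np.array(X,float).reshape(1,1,3),cv2.Rodrigues(Ti[:3,:3])[0],Ti[:3,3],K,np.array(c0['D']))[0].ravel().round(1)
for y in (45.5,59):
  for x in (25,6,-13,-30,-54):
    print(y,x,[pr((x,y,z)) for z in (-16,0,16)])
i=cv2.imread('pics/w2.png')[180:384];cv2.imwrite('pics/w2f.png',cv2.resize(i,None,fx=1.56,fy=1.56,interpolation=cv2.INTER_CUBIC))
```

```text
[[  -0.       -0.292     0.9564 -181.3901]
 [   1.       -0.0002   -0.       -0.5228]
 [   0.0002    0.9564    0.292   -81.1975]
 [   0.        0.        0.        1.    ]]
45.5 25 [array([315.8, 190.3]), array([314.5, 209.2]), array([313.3, 227.4])]
45.5 6 [array([321.1, 198.2]), array([319.6, 218.7]), array([318.2, 238.2])]
45.5 -13 [array([327.5, 207.7]), array([325.7, 230. ]), array([324. , 251.1])]
45.5 -30 [array([334.5, 218. ]), array([332.3, 242.1]), array([330.2, 264.9])]
45.5 -54 [array([347. , 236.6]), array([344. , 263.9]), array([341.3, 289.3])]
59 25 [array([332.9, 190.3]), array([331.3, 209.2]), array([329.7, 227.4])]
59 6 [array([339.8, 198.2]), array([337.9, 218.7]), array([336. , 238.2])]
59 -13 [array([348.1, 207.7]), array([345.8, 229.9]), array([343.5, 251.1])]
59 -30 [array([357., 218.]), array([354.2, 242.1]), array([351.6, 264.8])]
59 -54 [array([373.1, 236.6]), array([369.4, 263.8]), array([365.8, 289.2])]
```

View pics/w2f.png

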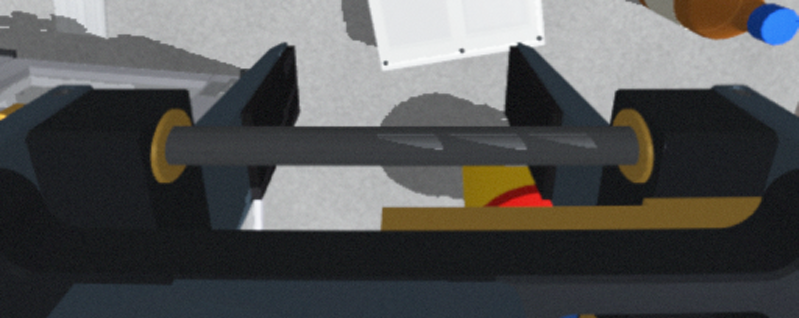

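Run:
```python
from h import *
c=cap('scene','sc6.png'); s=ctrl.get_state();M=rot(s['eef_rot']);p=s['tool_pos']
i=c['img'][:,:,::-1].copy()
i=cv2.resize(i,None,fx=8,fy=8,interpolation=cv2.INTER_CUBIC)
for x,col in ((25,(0,255,0)),(-13,(255,0,255))):
    u=proj(c,p+M@np.array([x,0,0]))[0]; print(x,u)
    cv2.drawMarker(i,tuple((u*8).astype(int)),col,0,16,1)
u=u.astype(int);x0=u[0]*8-400;y0=u[1]*8-300
cv2.imwrite('pics/sc6a.png',i[y0:y0+600,x0:x0+800])
```

```text
25 [212.84730051 227.59361898]
-13 [211.89658543 222.90436245]
```

View pics/sc6a.png

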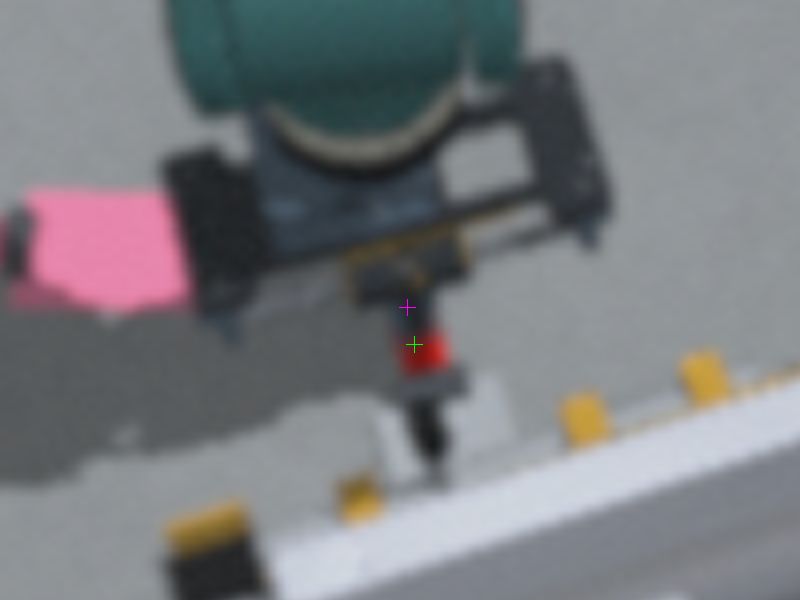

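Request:
drive_tool:
  gripper: 0.1
  motion:
    - {"offset":[0,0,0],"spin":0}
    - {"offset":[0,0,0],"spin":0}
    - {"offset":[0,0,0],"spin":0}
    - {"offset":[0,0,0],"spin":0}
    - {"offset":[0,0,0],"spin":0}
    - {"offset":[1,0,0],"spin":0}
    - {"offset":[1,0,0],"spin":0}
    - {"offset":[0.7,0,0],"spin":0}
    - {"offset":[0,0,0],"spin":0}

```text
time_s: 8.4
tool_pos: [493.1, -133.5, 0.2]
eef_rot: [0.705, 0.05, 0.706, -0.05]
ft_force: [-0.4, 0.1, 0.4]
finger_gap: 49.7
```

```bash
python3 plan.py; python3 look.py w7
```

```text
t 8.4 pos [ 4.931e+02 -1.335e+02  2.000e-01] yaw -8.12 tilt (np.float64(0.0004), np.float64(-0.0022)) F [-0.4  0.1  0.4] gap 49.7 j [-0.31  0.44  2.16 -0.    0.55 -1.74]
```

View pics/w7.png

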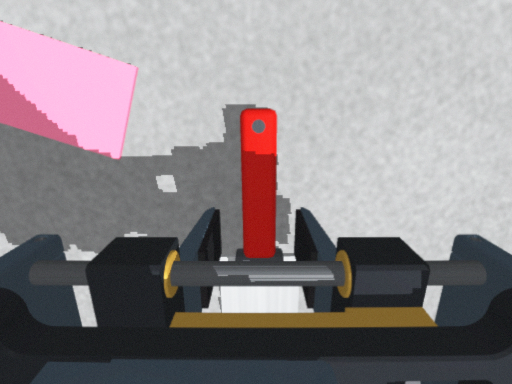

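Request:
drive_tool:
  motion:
    - {"offset":[0.5,0,0],"spin":0}
    - {"offset":[0.2,0,0],"spin":0}
    - {"offset":[0,0,0],"spin":0}

```text
time_s: 8.75
tool_pos: [493.9, -133.8, -5.6]
eef_rot: [0.705, 0.05, 0.705, -0.05]
ft_force: [0.2, -0.7, 0.1]
finger_gap: 50.0
```

Request:
drive_tool:
  motion:
    - {"offset":[0.2,0,0],"spin":0}
    - {"offset":[0,0,0],"spin":0}

```text
time_s: 8.95
tool_pos: [493.9, -133.8, -7.4]
eef_rot: [0.705, 0.05, 0.705, -0.05]
ft_force: [0.5, 0.0, 0.8]
finger_gap: 50.3
```

Request:
drive_tool:
  motion:
    - {"offset":[0.2,0,0],"spin":0}
    - {"offset":[0,0,0],"spin":0}

```text
time_s: 9.15
tool_pos: [493.9, -133.8, -9.5]
eef_rot: [0.705, 0.05, 0.705, -0.05]
ft_force: [-0.3, 0.5, -0.6]
finger_gap: 50.4
```

Request:
drive_tool:
  gripper: -1
  motion:
    - {"offset":[0,0,0],"spin":0}
    - {"offset":[0,0,0],"spin":0}
    - {"offset":[0,0,0],"spin":0}
    - {"offset":[0,0,0],"spin":0}
    - {"offset":[0,0,0],"spin":0}
    - {"offset":[0,0,0],"spin":0}

```text
time_s: 9.75
tool_pos: [493.9, -133.8, -9.4]
eef_rot: [0.705, 0.05, 0.705, -0.05]
ft_force: [-1.0, 0.1, 1.4]
finger_gap: 21.8
```

Request:
drive_tool:
  motion:
    - {"offset":[-0.5,0,0],"spin":0}
    - {"offset":[-0.5,0,-1],"spin":0}
    - {"offset":[-1,0,-3],"spin":0}
    - {"offset":[-2,0,-1],"spin":0}
    - {"offset":[-4,0,0],"spin":0}
    - {"offset":[-2,0,0],"spin":0}
    - {"offset":[0,0,0],"spin":0}

```text
time_s: 10.45
tool_pos: [445.4, -127.2, 93.3]
eef_rot: [0.707, 0.05, 0.704, -0.051]
ft_force: [0.3, -0.1, -1.5]
finger_gap: 21.8
```

```bash
python3 look.py w8;python3 plan.py 400 218 60 9.8
```

```text
t 10.5 pos [ 444.7 -126.9   91.7] yaw -8.13 tilt (np.float64(-0.0005), np.float64(0.0027)) F [-0.4  0.1 -1.3] gap 21.7 j [-0.33  0.19  2.25  0.    0.7  -1.76]
offset cm [ 3.13 33.51 -9.31] |d| 34.9
spin -17.93
```

View pics/w8.png

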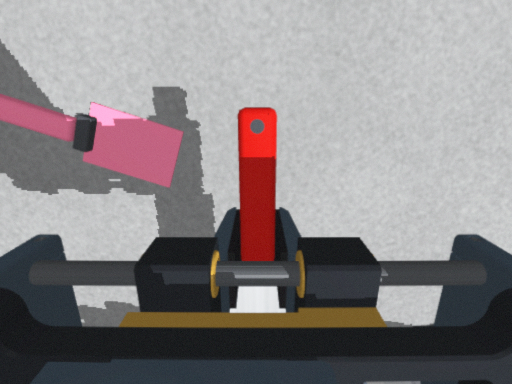

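Run:
```python
from h import *
c0=ctrl.capture('wrist'); T=np.array(c0['tool_from_camera'])
Ti=np.linalg.inv(T);K=np.array([[c0['fx'],0,c0['cx']],[0,c0['fy'],c0['cy']],[0,0,1]])
def pr(X): return cv2.projectPoints(np.array(X,float).reshape(1,1,3),cv2.Rodrigues(Ti[:3,:3])[0],Ti[:3,3],K,np.array(c0['D']))[0].ravel().round(1)
for t in (0,.03,.06,.1):
    for off in (77,79,81):
        print(t,off,[pr((-27.4-off*np.sin(t),y,-off*np.cos(t))) for y in (-11,11)])
im=c0['img'].astype(int); m=(im[...,0]>90)&(im[...,1]<60)&(im[...,2]<60);m[:,:225]=0;m[:,290:]=0
v,u=np.nonzero(m);print('end row',v.min());
for r in (115,125,140,160,180,200): x=np.nonzero(m[r])[0]; print(r,x.min(),x.max(), len(x))
```

```text
0 77 [array([237.9, 111.8]), array([278.6, 111.8])]
0 79 [array([237.8, 108. ]), array([278.7, 108. ])]
0 81 [array([237.7, 104.1]), array([278.7, 104.1])]
0.03 77 [array([237.6, 112. ]), array([278.9, 112. ])]
0.03 79 [array([237.5, 108.1]), array([279. , 108.1])]
0.03 81 [array([237.4, 104.2]), array([279.1, 104.2])]
0.06 77 [array([237.3, 112.3]), array([279.2, 112.3])]
0.06 79 [array([237.2, 108.4]), array([279.3, 108.4])]
0.06 81 [array([237.1, 104.4]), array([279.4, 104.4])]
0.1 77 [array([236.9, 113. ]), array([279.7, 113. ])]
0.1 79 [array([236.8, 109. ]), array([279.8, 109. ])]
0.1 81 [array([236.6, 105. ]), array([279.9, 105. ])]Traceback (most recent call last):
  File "<stdin>", line 8, in <module>
KeyError: 'img'
```

Request:
drive_tool:
  motion:
    - {"offset":[0,4.2,-1.1],"spin":0}
    - {"offset":[0,4.2,-1.1],"spin":0}
    - {"offset":[0,4.2,-1.1],"spin":0}
    - {"offset":[0,4.2,-1.1],"spin":0}
    - {"offset":[0,4.2,-1.1],"spin":0}
    - {"offset":[0,4.2,-1.1],"spin":0}
    - {"offset":[0,4.2,-1.1],"spin":0}
    - {"offset":[0,4.2,-1.1],"spin":0}
    - {"offset":[0,0,0],"spin":-6}
    - {"offset":[0,0,0],"spin":-6}
    - {"offset":[0,0,0],"spin":-6}
    - {"offset":[0,0,0],"spin":0}

```text
time_s: 11.75
tool_pos: [403.7, 218.0, 89.2]
eef_rot: [0.704, -0.062, 0.705, 0.061]
ft_force: [-0.9, -0.6, -2.2]
finger_gap: 21.9
```

```bash
python3 plan.py 390 220.7 33.6 9.8; python3 look.py w9 slot_mouth
python3 - <<'E'
from h import *
c=cap('scene','sc9.png');i=c['img'][130:230,250:400,::-1]
cv2.imwrite('pics/sc9a.png',cv2.resize(i,None,fx=5,fy=5,interpolation=cv2.INTER_CUBIC))
E
```

```text
t 11.75 pos [403.7 218.   89.2] yaw 9.99 tilt (np.float64(-0.0007), np.float64(-0.0024)) F [-0.9 -0.6 -2.2] gap 21.9 j [ 0.44  0.19  2.26 -0.    0.7  -1.3 ]
offset cm [ 5.56  0.51 -1.29] |d| 5.7
spin 0.19
slot_mouth []
```

View pics/w9.png

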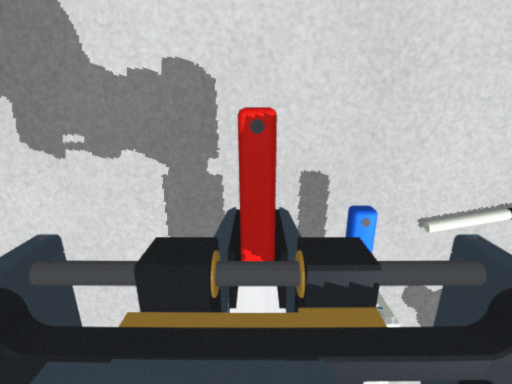

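View pics/sc9a.png

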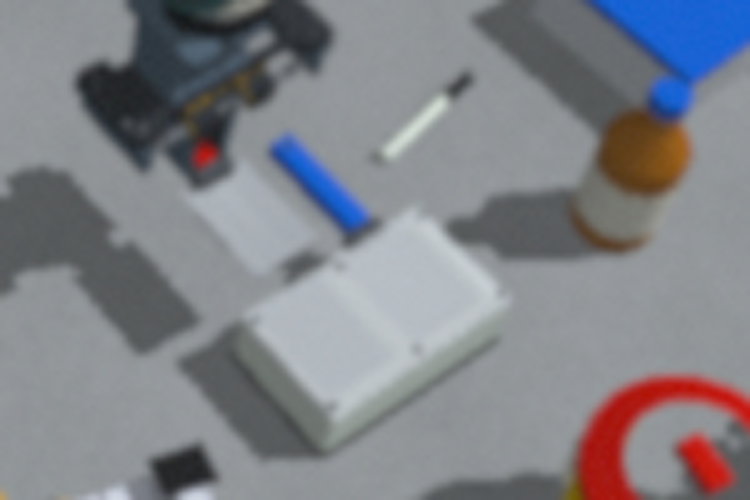

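Run:
```python
from h import *
c=cap('scene'); t=cap('top')
s=ctrl.get_state();M=rot(s['eef_rot']);p=s['tool_pos'];print(p)
np.set_printoptions(precision=1,suppress=True)
for tag,cc,(x0,y0,x1,y1),f in (('s',c,(275,150,335,195),12),('t',t,(150,170,220,230),10)):
    i=cv2.resize(cc['img'][y0:y1,x0:x1,::-1],None,fx=f,fy=f,interpolation=cv2.INTER_CUBIC)
    for tilt,col in ((0,(0,255,0)),(-.08,(0,0,255))):
        for a,b in ((116,-30),(116,30),(26,30),(26,-30)):
            X=p+M@np.array([-9.4-1.5-a*np.sin(tilt),b,a*np.cos(tilt)]);u=(proj(cc,X)[0]+.5-[x0,y0])*f
            cv2.drawMarker(i,tuple(u.astype(int)),col,0,14,1)
    # mouth guess corners
    d=np.array([np.cos(np.radians(9.8)),np.sin(np.radians(9.8)),0]);n=np.array([-d[1],d[0],0]);mo=np.array([519,243,40.])
    for b in (-45,130):
      for z in (0,20):
        u=(proj(cc,mo+n*b+[0,0,z])[0]+.5-[x0,y0])*f; cv2.drawMarker(i,tuple(u.astype(int)),(255,0,0),1,14,1)
    cv2.imwrite(f'pics/chk{tag}.png',i)
```

```text
[404.61688604 218.11150172  90.23838595]
```

View pics/chks.png

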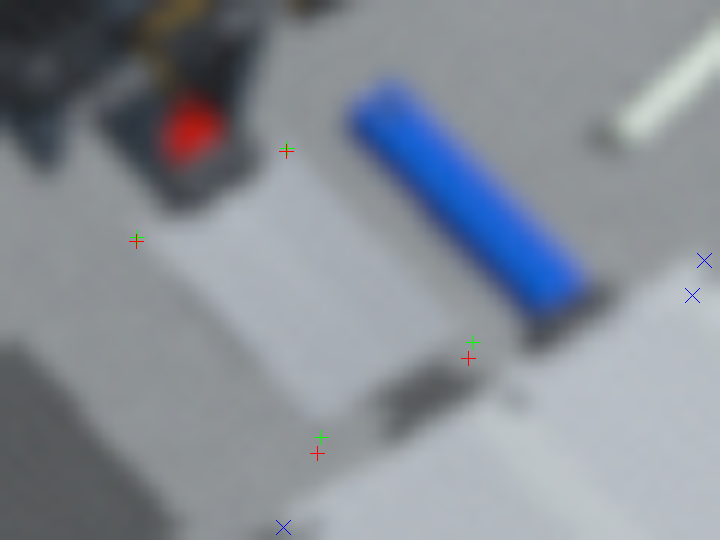

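View pics/chkt.png

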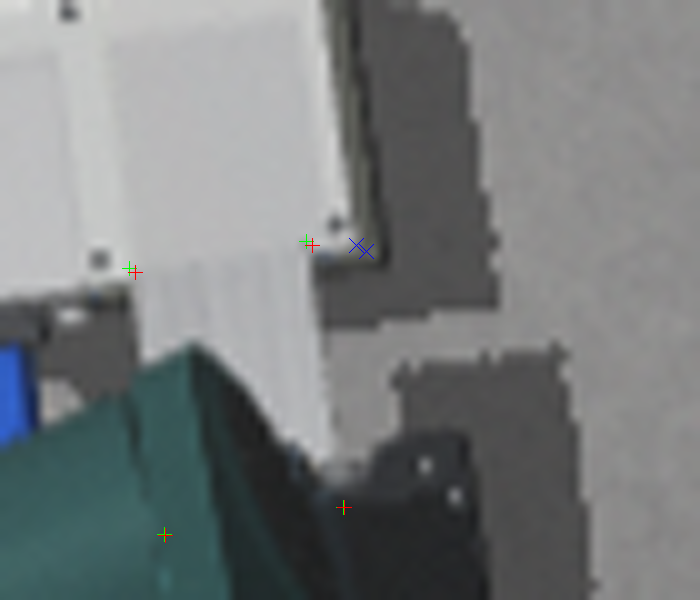

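Run:
```python
from h import *
import pickle
np.set_printoptions(precision=1,suppress=True)
d=np.array([np.cos(np.radians(9.8)),np.sin(np.radians(9.8)),0]);n=np.array([-d[1],d[0],0]);mo=np.array([519,243,40.])
for f,roi in (('w9',(335,200,390,245)),('w2',(290,60,325,138))):
    c,_=pickle.load(open(f+'.pkl','rb')); im=c['img'].astype(int)
    m=(im[...,2]>110)&(im[...,0]<90)&(im[...,2]-im[...,0]>90); k=np.zeros_like(m);k[roi[1]:roi[3],roi[0]:roi[2]]=1;m&=k
    v,u=np.nonzero(m);print(f,u.min(),u.max(),v.min(),v.max())
    for r in np.linspace(v.min()+5,v.max()-2,5).astype(int):
        x=np.nonzero(m[r])[0]
        L=[onz(c,(x.min()-.5,r),z)-mo for z in (40,58)];Rr=[onz(c,(x.max()+.5,r),z)-mo for z in (40,58)]
        print(r,'L lat',[l@n for l in L],'R lat',[l@n for l in Rr],'along',L[1]@d)
    print('end along',(onz(c,(u.mean(),v.min()-.5),58)-mo)@d)
# front edge corner w9? current scraper lateral at pre
s=ctrl.get_state();M=rot(s['eef_rot']);p=np.array(s['tool_pos']);print('tcp lat',(p-mo)@n,'tip along',(p+M[:,2]*116-mo)@d,'tip lat',(p+M[:,2]*116-mo)@n)
```

```text
w9 347 376 206 244
211 L lat [np.float64(76.06355896054174), np.float64(69.64568130812198)] R lat [np.float64(100.53290016804748), np.float64(92.2066389349851)] along -114.4093163088656
218 L lat [np.float64(76.74858353949973), np.float64(70.27728026978467)] R lat [np.float64(102.33259320007514), np.float64(93.86597246148321)] along -108.12413704467181
226 L lat [np.float64(76.62752567943069), np.float64(70.16566380948632)] R lat [np.float64(102.44813967923885), np.float64(93.97250737790124)] along -100.81320581785525
234 L lat [np.float64(76.50705489629468), np.float64(70.05458863951922)] R lat [np.float64(101.63673712505361), np.float64(93.22438676083755)] along -93.36356385131785
242 L lat [np.float64(92.34699179881963), np.float64(84.65915613643377)] R lat [np.float64(101.75552677041037), np.float64(93.3339119063115)] along -85.77942758902226
end along -119.30438811659937
w2 298 319 73 137
78 L lat [np.float64(75.83764174106496), np.float64(73.14748495326735)] R lat [np.float64(98.18754324062867), np.float64(94.59261282427508)] along -108.99499595016785
92 L lat [np.float64(76.18254130270435), np.float64(73.47842221498884)] R lat [np.float64(97.32497309937312), np.float64(93.7649614372074)] along -89.37840442922004
106 L lat [np.float64(76.54540245332117), np.float64(73.82659394069205)] R lat [np.float64(97.98100597320209), np.float64(94.3944366439381)] along -69.23517244543346
120 L lat [np.float64(75.37516768217948), np.float64(72.70373287095879)] R lat [np.float64(98.66609155033653), np.float64(95.0517884360486)] along -48.79710276841339
135 L lat [np.float64(75.55669280105784), np.float64(72.87790945004672)] R lat [np.float64(97.63074192241983), np.float64(94.05835205950316)] along -26.01386587519026
end along -113.67935057913802
tcp lat -5.056230246472652 tip along -0.9503457165383761 tip lat -5.148430178997461
```

Request:
drive_tool:
  motion:
    - {"offset":[0,0.5,-1.3],"spin":0.1}
    - {"offset":[2,0,0],"spin":0}
    - {"offset":[2.5,0,0],"spin":0}
    - {"offset":[1.1,0,0],"spin":0}
    - {"offset":[0,0,0],"spin":0}
    - {"offset":[0,0,0],"spin":0}

```text
time_s: 12.6
tool_pos: [391.1, 221.1, 35.1]
eef_rot: [0.704, -0.06, 0.705, 0.06]
ft_force: [-0.2, -0.8, -1.8]
finger_gap: 21.9
```

```bash
python3 plan.py 390 220.7 33.6 9.8
cat > ins.py <<'E'
from h import *
import sys
np.set_printoptions(precision=1,suppress=True)
d=np.array([np.cos(np.radians(9.8)),np.sin(np.radians(9.8)),0]);n=np.array([-d[1],d[0],0]);mo=np.array([519,243,40.])
s=ctrl.get_state();M=rot(s['eef_rot']);p=np.array(s['tool_pos'])
q=p+M[:,2]*116-mo
print('tip along',q@d,'lat',q@n,'underside above floor',p[2]+9.4-40,'F',s['ft_force'])
if len(sys.argv)>1:
  for tag,cc,(x0,y0,x1,y1),f in (('s',cap('scene'),(275,150,335,195),12),):
    cv2.imwrite(f'pics/{sys.argv[1]}.png',cv2.resize(cc['img'][y0:y1,x0:x1,::-1],None,fx=f,fy=f,interpolation=cv2.INTER_CUBIC))
E
python3 ins.py i1
```

```text
t 12.6 pos [391.1 221.1  35.1] yaw 9.76 tilt (np.float64(-0.0), np.float64(-0.0001)) F [-0.2 -0.8 -1.8] gap 21.9 j [ 0.46  0.29  2.28  0.    0.57 -1.28]
offset cm [ 0.15 -0.02 -0.12] |d| 0.2
spin -0.04
tip along -13.722544178204608 lat 0.14836251623706803 underside above floor 4.452982468350022 F [-0.2 -0.8 -1.8]
```

View pics/i1.png

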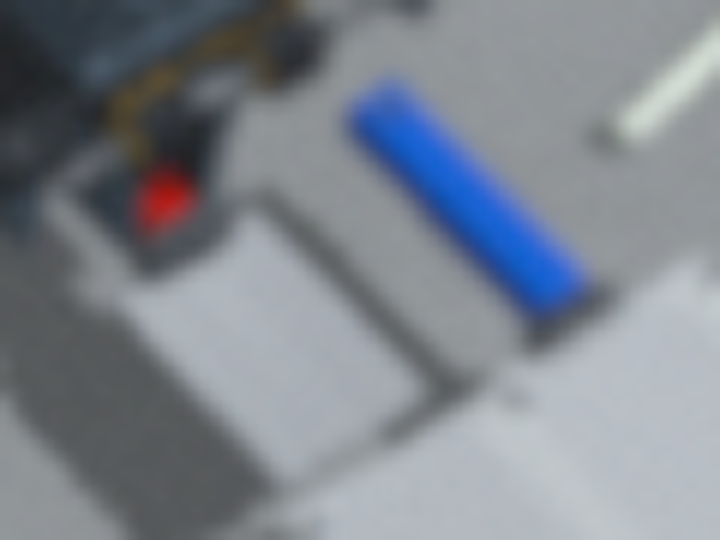

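Request:
drive_tool:
  motion:
    - {"offset":[0.1,0,0.8],"spin":0}
    - {"offset":[0,0,0.8],"spin":0}
    - {"offset":[0,0,0.8],"spin":0}
    - {"offset":[0,0,0.8],"spin":0}
    - {"offset":[0,0,0],"spin":0}

```text
time_s: 13.15
tool_pos: [424.2, 226.8, 33.8]
eef_rot: [0.705, -0.06, 0.704, 0.06]
ft_force: [0.8, 0.2, -1.5]
finger_gap: 21.8
```

```bash
python3 ins.py i2
```

```text
tip along 19.815878089298895 lat 0.08674683416506761 underside above floor 3.2309060991931133 F [ 0.8  0.2 -1.5]
```

View pics/i2.png

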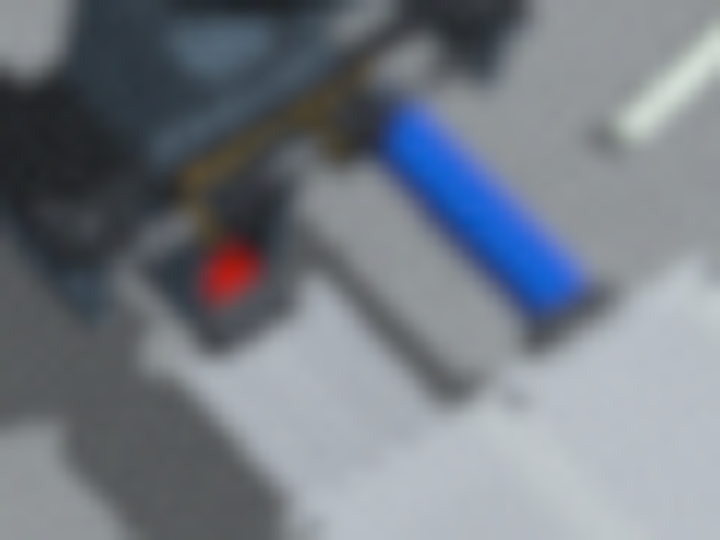

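Request:
drive_tool:
  motion:
    - {"offset":[0,0,1],"spin":0}
    - {"offset":[0,0,1],"spin":0}
    - {"offset":[0,0,1],"spin":0}
    - {"offset":[0,0,1],"spin":0}
    - {"offset":[0,0,0],"spin":0}
    - {"offset":[0,0,0],"spin":0}

```text
time_s: 13.8
tool_pos: [462.1, 233.2, 33.5]
eef_rot: [0.704, -0.06, 0.705, 0.06]
ft_force: [-0.4, 0.5, -1.4]
finger_gap: 21.8
```

Request:
drive_tool:
  motion:
    - {"offset":[0,0,0.7],"spin":0}
    - {"offset":[0,0,0.7],"spin":0}
    - {"offset":[0,0,0],"spin":0}
    - {"offset":[0,0,0],"spin":0}

```text
time_s: 14.2
tool_pos: [476.0, 235.6, 33.6]
eef_rot: [0.705, -0.06, 0.705, 0.06]
ft_force: [-0.8, -0.2, -2.0]
finger_gap: 21.6
```

```bash
python3 ins.py i3
```

```text
tip along 72.38972670429091 lat 0.008767652179217307 underside above floor 2.981260198029233 F [-0.8 -0.2 -2. ]
```

View pics/i3.png

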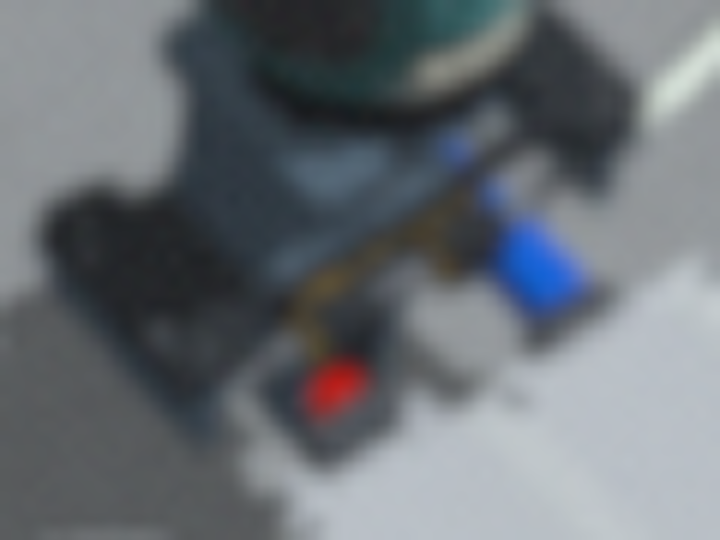

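Nearly home; the ferrule is almost at the block. Continue slowly until contact.

Request:
drive_tool:
  motion:
    - {"offset":[0,0,0.3],"spin":0}
    - {"offset":[0,0,0.3],"spin":0}
    - {"offset":[0,0,0],"spin":0}

```text
time_s: 14.55
tool_pos: [482.4, 236.8, 33.7]
eef_rot: [0.705, -0.06, 0.704, 0.06]
ft_force: [-0.2, -1.0, -2.0]
finger_gap: 21.8
```

Request:
drive_tool:
  motion:
    - {"offset":[0,0,0.3],"spin":0}
    - {"offset":[0,0,0],"spin":0}

```text
time_s: 14.75
tool_pos: [485.2, 237.3, 33.7]
eef_rot: [0.705, -0.06, 0.704, 0.06]
ft_force: [0.5, -0.3, -1.7]
finger_gap: 22.0
```

Request:
drive_tool:
  motion:
    - {"offset":[0,0,0.2],"spin":0}
    - {"offset":[0,0,0],"spin":0}

```text
time_s: 14.95
tool_pos: [486.4, 237.4, 33.5]
eef_rot: [0.704, -0.06, 0.705, 0.06]
ft_force: [-3.3, 0.6, -1.7]
finger_gap: 22.0
```

Request:
drive_tool:
  motion:
    - {"offset":[0,0,0.2],"spin":0}
    - {"offset":[0,0,0],"spin":0}

```text
time_s: 15.15
tool_pos: [486.5, 237.2, 32.9]
eef_rot: [0.703, -0.061, 0.706, 0.06]
ft_force: [-12.2, -0.3, 3.9]
finger_gap: 21.5
```

Request:
drive_tool:
  motion:
    - {"offset":[0.2,0,-0.2],"spin":0}
    - {"offset":[0,0,0],"spin":0}

```text
time_s: 15.35
tool_pos: [486.5, 237.4, 31.4]
eef_rot: [0.704, -0.06, 0.705, 0.06]
ft_force: [-3.7, -0.9, -4.4]
finger_gap: 21.8
```

Request:
drive_tool:
  gripper: 0
  motion:
    - {"offset":[0,0,0],"spin":0}
    - {"offset":[0,0,0],"spin":0}
    - {"offset":[0,0,0],"spin":0}
    - {"offset":[0,0,0],"spin":0}
    - {"offset":[0,0,0],"spin":0}

```text
time_s: 15.85
tool_pos: [487.0, 237.6, 31.8]
eef_rot: [0.705, -0.06, 0.704, 0.06]
ft_force: [0.3, 0.6, 0.2]
finger_gap: 45.4
```

Request:
drive_tool:
  motion:
    - {"offset":[-2,0,0],"spin":0}
    - {"offset":[-4,0,0],"spin":0}
    - {"offset":[-4,0,0],"spin":0}
    - {"offset":[-4.5,0,0],"spin":0}
    - {"offset":[-4.5,0,0],"spin":0}
    - {"offset":[-4.5,0,0],"spin":0}
    - {"offset":[0,0,0],"spin":0}

```text
time_s: 16.55
tool_pos: [489.4, 238.7, 272.9]
eef_rot: [0.708, -0.059, 0.701, 0.061]
ft_force: [0.2, -0.1, -0.7]
finger_gap: 45.7
```

```bash
python3 look.py w10 scraper_grip scraper_tip; python3 plan.py; python3 look.py w10b bolt_knob; python3 plan.py 650 -150 300 0
```

```text
scraper_grip [(0.95, [257.4, 139.4])]
scraper_tip []
t 16.7 pos [486.4 237.4 266. ] yaw 9.78 tilt (np.float64(-0.0001), np.float64(-0.0003)) F [-0.8  0.2  0.7] gap 45.4 j [ 0.41  0.05  2.01 -0.    1.08 -1.33]
bolt_knob []
t 16.8 pos [486.  237.2 265. ] yaw 9.77 tilt (np.float64(-0.0006), np.float64(-0.0023)) F [ 0.3 -0.4  0. ] gap 45.5 j [ 0.41  0.05  2.01 -0.    1.08 -1.33]
offset cm [ -3.49 -40.94   9.58] |d| 42.2
spin 9.77
```

View pics/w10.png

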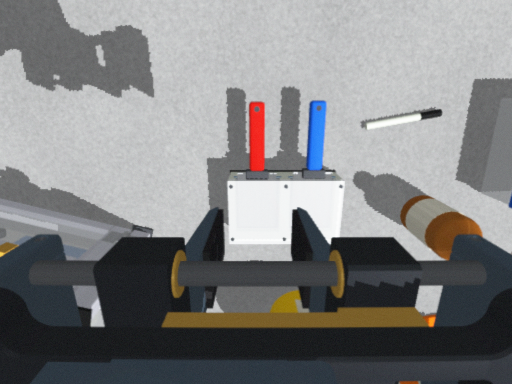

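```bash
python3 plan.py 665 -130 310 -7.5
```

```text
t 16.8 pos [486.  237.2 265. ] yaw 9.77 tilt (np.float64(-0.0006), np.float64(-0.0023)) F [ 0.3 -0.4  0. ] gap 45.5 j [ 0.41  0.05  2.01 -0.    1.08 -1.33]
offset cm [ -4.5  -39.22  11.39] |d| 41.1
spin 17.27
```

Request:
drive_tool:
  motion:
    - {"offset":[-1.5,-3.9,1],"spin":5.7}
    - {"offset":[-1.5,-3.9,1],"spin":5.8}
    - {"offset":[-1.5,-4,1],"spin":5.8}
    - {"offset":[0,-4,1.8],"spin":0}
    - {"offset":[0,-4,1.8],"spin":0}
    - {"offset":[0,-4,1.8],"spin":0}
    - {"offset":[0,-4,1.8],"spin":0}
    - {"offset":[0,-4,1.8],"spin":0}
    - {"offset":[0,-4,1.8],"spin":0}
    - {"offset":[0,0,0],"spin":0}

```text
time_s: 17.8
tool_pos: [600.8, -133.7, 309.7]
eef_rot: [0.705, 0.047, 0.706, -0.048]
ft_force: [-0.5, -0.0, 0.1]
finger_gap: 45.7
```

```bash
python3 plan.py 665 -130 310 -7.5;  python3 look.py w11 bolt_knob keeper_lip gate_hinge;python3 plan.py
```

```text
t 17.8 pos [ 600.8 -133.7  309.7] yaw -7.71 tilt (np.float64(-0.0003), np.float64(-0.0022)) F [-0.5 -0.   0.1] gap 45.7 j [-0.26  0.14  1.83 -0.    1.17 -1.69]
offset cm [-0.05  1.23  6.31] |d| 6.4
spin -0.21
bolt_knob [(0.77, [233.3, 209.1])]
keeper_lip [(0.8, [178.4, 199.2])]
gate_hinge [(0.67, [397.4, 198.6]), (0.37, [232.6, 206.9])]
t 18.0 pos [ 599.9 -129.   310.6] yaw -7.51 tilt (np.float64(0.0004), np.float64(-0.0017)) F [0.3 0.  0.5] gap 45.5 j [-0.25  0.13  1.84  0.    1.17 -1.69]
```

View pics/w11.png

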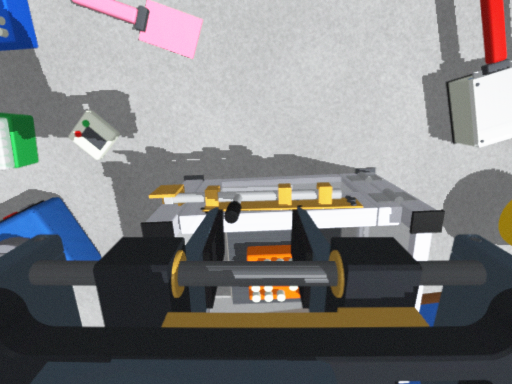

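Request:
drive_tool:
  motion:
    - {"offset":[0,-2,3.2],"spin":0}
    - {"offset":[0,-2,3.2],"spin":0}
    - {"offset":[0,0,0],"spin":0}
    - {"offset":[0,0,0],"spin":0}

```text
time_s: 18.4
tool_pos: [658.6, -176.8, 310.9]
eef_rot: [0.705, 0.046, 0.706, -0.046]
ft_force: [0.2, 0.8, -0.5]
finger_gap: 45.7
```

```bash
python3 plan.py;  python3 look.py w12 bolt_knob keeper_lip gate_hinge;python3 plan.py; python3 -c "
import cv2
i=cv2.imread('pics/w12.png')[100:240,130:430];cv2.imwrite('pics/w12a.png',cv2.resize(i,None,fx=2.66,fy=2.66,interpolation=cv2.INTER_CUBIC))"
```

```text
t 18.4 pos [ 658.6 -176.8  310.9] yaw -7.48 tilt (np.float64(0.0003), np.float64(-0.0011)) F [ 0.2  0.8 -0.5] gap 45.7 j [-0.3   0.25  1.7   0.    1.19 -1.74]
bolt_knob [(0.96, [265.2, 152.0])]
keeper_lip [(0.58, [197.8, 150.8])]
gate_hinge []
t 18.6 pos [ 658.1 -176.8  311.8] yaw -7.47 tilt (np.float64(0.0), np.float64(-0.0)) F [-0.3  0.9  0.3] gap 45.5 j [-0.3   0.25  1.7   0.    1.19 -1.74]
```

View pics/w12a.png

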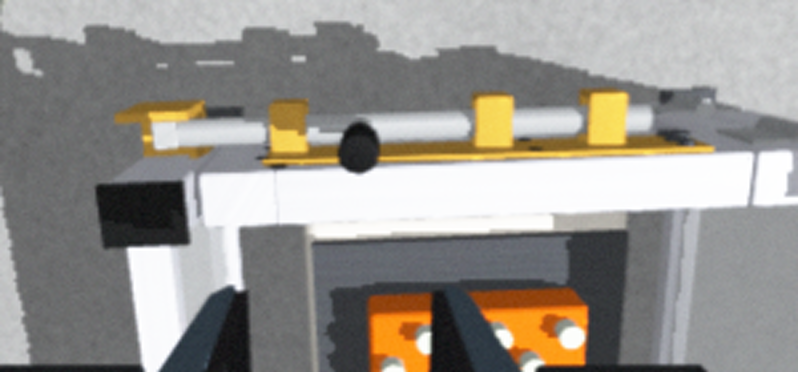

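Run:
```python
from h import *
import pickle
np.set_printoptions(precision=1,suppress=True)
a,da=pickle.load(open('w11.pkl','rb'));b,db=pickle.load(open('w12.pkl','rb'));cs,dt=pickle.load(open('a.pkl','rb'))
for m in('bolt_knob','keeper_lip'):
    print(m,tri([(a,da[m][0][1]),(b,db[m][0][1])]))
    k=1 if m=='bolt_knob' else 0
    print(' +all',tri([(a,da[m][0][1]),(b,db[m][0][1]),(cs['top'],dt['top',m][0][1]),(cs['scene'],dt['scene',m][k][1])]))
print('hinge',tri([(a,da['gate_hinge'][0][1]),(cs['top'],dt['top','gate_hinge'][0][1]),(cs['scene'],dt['scene','gate_hinge'][0][1])]))
for z in (200,207,215): print(z,onz(a,da['bolt_knob'][0][1],z),onz(b,db['bolt_knob'][0][1],z))
# segment dark knob
im=b['img'][130:175,245:285].astype(int).sum(2); m=im<90; v,u=np.nonzero(m);print('dark',u.min()+245,u.max()+245,v.min()+130,v.max()+130,u.mean()+245,v.mean()+130)
im=a['img'][195:230,215:250].astype(int).sum(2); m=im<90; v,u=np.nonzero(m);print('dark',u.min()+215,u.max()+215,v.min()+195,v.max()+195)
# gate top front edge yaw: points in w12a
for p in ((205,175),(750,150),(205,225),(755,205)):
    print('gate top',onz(b,np.array(p)/2.66+[130,100]-.4,180))
cv2.imwrite('pics/w11a.png',cv2.resize(cv2.imread('pics/w11.png')[165:240,130:330],None,fx=4,fy=4,interpolation=cv2.INTER_CUBIC))
```

```text
bolt_knob (array([ 626.9, -164.7,  207. ]), [0.2, 0.2])
 +all (array([ 632.7, -166.5,  203.9]), [4.4, 5.6, 10.4, 1.7])
keeper_lip (array([ 626.7, -248. ,  139.9]), [2.6, 2.6])
 +all (array([ 623.2, -243.1,  149.7]), [2.0, 4.7, 6.0, 1.6])
hinge (array([662.3,  45.1, 156.1]), [4.2, 3.0, 3.4])
200 [ 629.7 -165.6  200. ] [ 628.  -164.8  200. ]
207 [ 627.  -164.5  207. ] [ 626.8 -164.8  207. ]
215 [ 624.1 -163.4  215. ] [ 625.5 -164.9  215. ]
dark 260 269 147 151 264.38709677419354 149.06451612903226
dark 215 239 202 229
gate top [ 638.  -233.8  180. ]
gate top [657.8   2.2 180. ]
gate top [ 660.4 -237.9  180. ]
gate top [683.    5.2 180. ]
```

View pics/w11a.png

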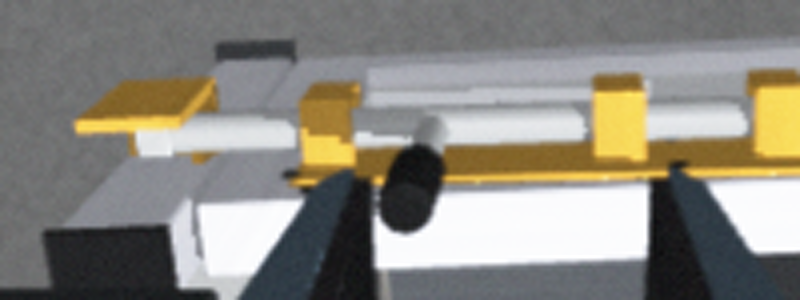

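Request:
drive_tool:
  motion:
    - {"offset":[0,0,0],"spin":-2.5}
    - {"offset":[0,0,0],"spin":0}

```text
time_s: 18.8
tool_pos: [658.3, -177.2, 311.9]
eef_rot: [0.707, 0.031, 0.706, -0.031]
ft_force: [-0.5, 0.1, 0.2]
finger_gap: 45.8
```

```bash
python3 plan.py 627 -165 250 -5
```

```text
t 18.8 pos [ 658.3 -177.2  311.9] yaw -4.95 tilt (np.float64(-0.0), np.float64(0.0003)) F [-0.5  0.1  0.2] gap 45.8 j [-0.3   0.25  1.7   0.    1.19 -1.78]
offset cm [ 6.19  0.95 -3.23] |d| 7.0
spin 0.05
```

Request:
drive_tool:
  motion:
    - {"offset":[3.1,0.5,-1.6],"spin":0}
    - {"offset":[3.1,0.5,-1.6],"spin":0}
    - {"offset":[0,0,0],"spin":0}
    - {"offset":[0,0,0],"spin":0}

```text
time_s: 19.2
tool_pos: [628.0, -165.0, 250.5]
eef_rot: [0.706, 0.031, 0.706, -0.031]
ft_force: [0.8, 0.7, 0.5]
finger_gap: 45.5
```

```bash
python3 plan.py 627 -165 185 -5; python3 look.py w13 bolt_knob
python3 - <<'E'
from h import *
import pickle
np.set_printoptions(precision=1,suppress=True)
a,da=pickle.load(open('w11.pkl','rb'));b,db=pickle.load(open('w12.pkl','rb'));c,dc=pickle.load(open('w13.pkl','rb'))
if dc['bolt_knob']: print(tri([(a,da['bolt_knob'][0][1]),(b,db['bolt_knob'][0][1]),(c,dc['bolt_knob'][0][1])]), onz(c,dc['bolt_knob'][0][1],207))
cv2.imwrite('pics/w13a.png',cv2.resize(cv2.imread('pics/w13.png')[150:300,150:370],None,fx=3.6,fy=3.6,interpolation=cv2.INTER_CUBIC))
E
```

```text
t 19.2 pos [ 628.  -165.   250.5] yaw -5.05 tilt (np.float64(-0.0001), np.float64(0.0002)) F [0.8 0.7 0.5] gap 45.5 j [-0.29  0.25  1.81 -0.    1.08 -1.78]
offset cm [ 6.55 -0.01 -0.1 ] |d| 6.5
spin -0.05
bolt_knob [(0.58, [255.1, 202.2])]
(array([ 627.1, -165.6,  207.9]), [1.2, 0.9, 2.1]) [ 628.4 -167.6  207. ]
```

View pics/w13a.png

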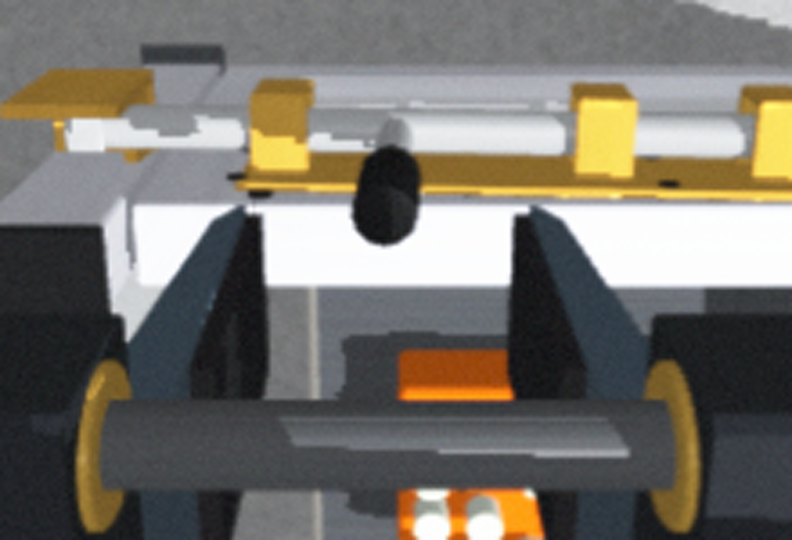

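Request:
drive_tool:
  motion:
    - {"offset":[2,0,0],"spin":0}
    - {"offset":[2,0,0],"spin":0}
    - {"offset":[1.5,0,-0.1],"spin":0}
    - {"offset":[0.5,0,0],"spin":0}
    - {"offset":[0.4,0,0],"spin":0}
    - {"offset":[0,0,0],"spin":0}

```text
time_s: 19.9
tool_pos: [627.0, -165.1, 186.0]
eef_rot: [0.707, 0.031, 0.706, -0.031]
ft_force: [0.1, 0.3, 0.7]
finger_gap: 46.1
```

```bash
python3 plan.py 627 -165 185 -5; python3 look.py w14
python3 - <<'E'
import cv2
cv2.imwrite('pics/w14a.png',cv2.resize(cv2.imread('pics/w14.png')[150:330,140:380],None,fx=3.3,fy=3.3,interpolation=cv2.INTER_CUBIC))
E
```

```text
t 19.9 pos [ 627.  -165.1  186. ] yaw -5.03 tilt (np.float64(-0.0001), np.float64(0.0004)) F [0.1 0.3 0.7] gap 46.1 j [-0.29  0.32  1.85  0.    0.97 -1.78]
offset cm [ 0.1   0.01 -0.  ] |d| 0.1
spin -0.03
```

View pics/w14a.png

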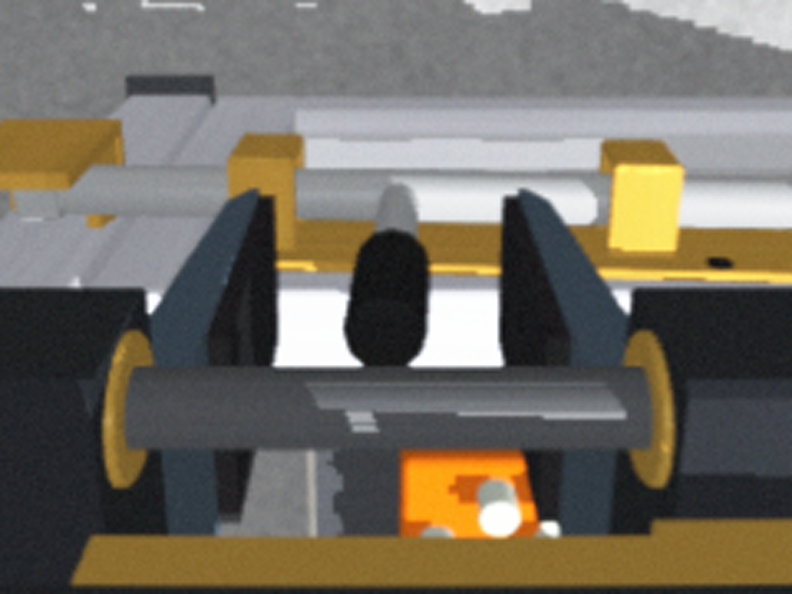

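Request:
drive_tool:
  gripper: -1
  motion:
    - {"offset":[0,0,0],"spin":0}
    - {"offset":[0,0,0],"spin":0}
    - {"offset":[0,0,0],"spin":0}
    - {"offset":[0,0,0],"spin":0}
    - {"offset":[0,0,0],"spin":0}
    - {"offset":[0,0,0],"spin":0}

```text
time_s: 20.55
tool_pos: [626.8, -165.0, 185.8]
eef_rot: [0.707, 0.031, 0.706, -0.031]
ft_force: [-0.3, -0.3, 3.2]
finger_gap: 15.2
```

```bash
python3 plan.py 627 -165 185 -5; python3 look.py w15
python3 - <<'E'
import cv2
cv2.imwrite('pics/w15a.png',cv2.resize(cv2.imread('pics/w15.png')[150:330,140:380],None,fx=3.3,fy=3.3,interpolation=cv2.INTER_CUBIC))
E
```

```text
t 20.55 pos [ 626.8 -165.   185.8] yaw -5.03 tilt (np.float64(0.0001), np.float64(0.0003)) F [-0.3 -0.3  3.2] gap 15.2 j [-0.29  0.32  1.85  0.    0.97 -1.78]
offset cm [0.08 0.   0.02] |d| 0.1
spin -0.03
```

View pics/w15a.png

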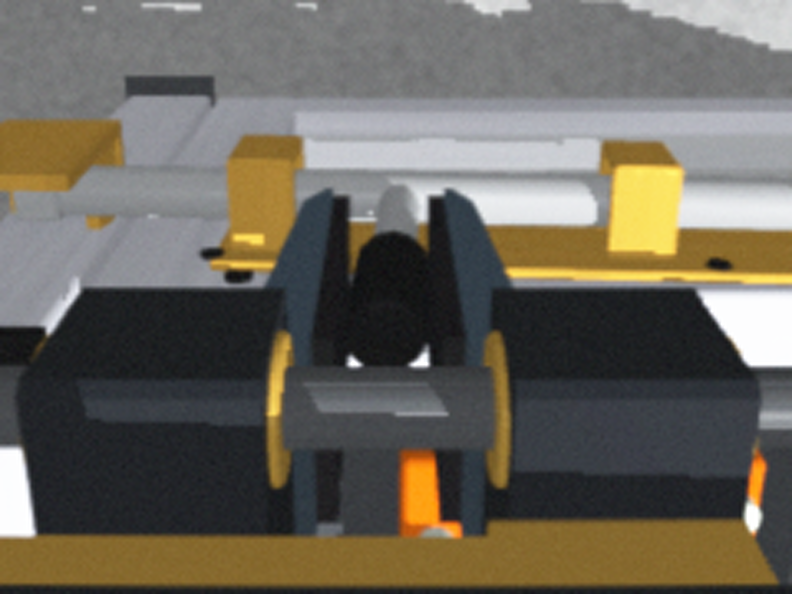

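Request:
drive_tool:
  motion:
    - {"offset":[-0.3,0.1,0],"spin":0}
    - {"offset":[-0.3,0.1,0],"spin":0}
    - {"offset":[-0.3,0.1,0],"spin":0}
    - {"offset":[0,0,0],"spin":0}
    - {"offset":[0,0,0],"spin":0}

```text
time_s: 21.1
tool_pos: [626.8, -161.9, 194.5]
eef_rot: [0.706, 0.031, 0.707, -0.031]
ft_force: [2.0, 0.4, -5.2]
finger_gap: 15.4
```

```bash
python3 plan.py; python3 look.py w16
python3 - <<'E'
import cv2
cv2.imwrite('pics/w16a.png',cv2.resize(cv2.imread('pics/w16.png')[150:330,140:380],None,fx=3.3,fy=3.3,interpolation=cv2.INTER_CUBIC))
E
```

```text
t 21.1 pos [ 626.8 -161.9  194.5] yaw -5.01 tilt (np.float64(-0.0001), np.float64(-0.0002)) F [ 2.   0.4 -5.2] gap 15.4 j [-0.29  0.31  1.85 -0.    0.98 -1.77]
```

View pics/w16a.png

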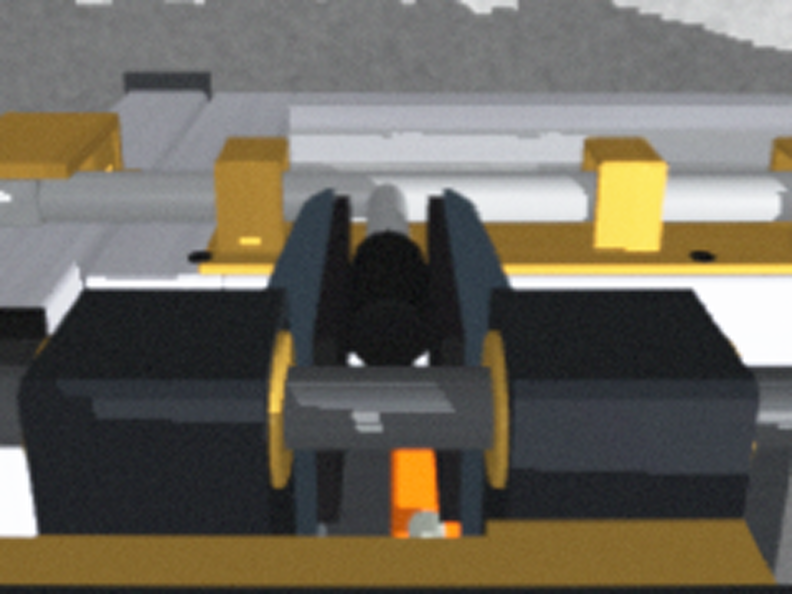

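Request:
drive_tool:
  motion:
    - {"offset":[0,0.5,0],"spin":0}
    - {"offset":[0,0.5,0],"spin":0}
    - {"offset":[0,0,0],"spin":0}

```text
time_s: 21.45
tool_pos: [627.7, -151.3, 194.5]
eef_rot: [0.706, 0.031, 0.707, -0.031]
ft_force: [1.5, 1.0, -6.7]
finger_gap: 15.3
```

Request:
drive_tool:
  motion:
    - {"offset":[0,0.6,0],"spin":0}
    - {"offset":[0,0.6,0],"spin":0}
    - {"offset":[0,0.6,0],"spin":0}
    - {"offset":[0,0.6,0],"spin":0}
    - {"offset":[0,0,0],"spin":0}

```text
time_s: 21.95
tool_pos: [629.9, -127.1, 194.5]
eef_rot: [0.706, 0.031, 0.706, -0.031]
ft_force: [1.8, 0.8, -7.9]
finger_gap: 14.7
```

```bash
python3 plan.py; python3 look.py w17
python3 - <<'E'
import cv2
cv2.imwrite('pics/w17a.png',cv2.resize(cv2.imread('pics/w17.png')[150:330,80:380],None,fx=2.6,fy=2.6,interpolation=cv2.INTER_CUBIC))
E
```

```text
t 21.95 pos [ 629.9 -127.1  194.5] yaw -4.99 tilt (np.float64(0.0004), np.float64(-0.0001)) F [ 1.8  0.8 -7.9] gap 14.7 j [-0.24  0.3   1.86  0.    0.98 -1.72]
```

View pics/w17a.png

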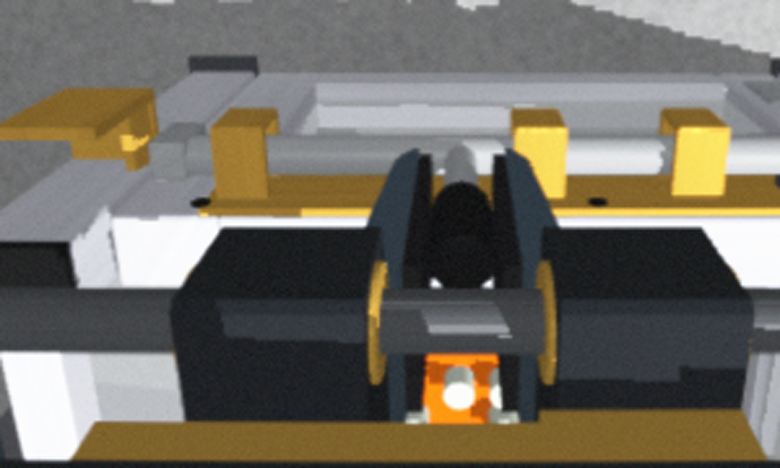

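Request:
drive_tool:
  motion:
    - {"offset":[0.3,0,0],"spin":0}
    - {"offset":[0,0.085,-0.81],"spin":2.72}
    - {"offset":[0,0.085,-0.81],"spin":2.72}
    - {"offset":[0,0,0],"spin":0}

```text
time_s: 22.4
tool_pos: [613.9, -124.6, 192.0]
eef_rot: [0.704, 0.065, 0.704, -0.065]
ft_force: [2.9, 0.5, -2.7]
finger_gap: 15.4
```

```bash
python3 plan.py; python3 look.py w18
python3 - <<'E'
import cv2
cv2.imwrite('pics/w18a.png',cv2.resize(cv2.imread('pics/w18.png')[120:330,60:400],None,fx=2.3,fy=2.3,interpolation=cv2.INTER_CUBIC))
E
```

```text
t 22.4 pos [ 613.9 -124.6  192. ] yaw -10.53 tilt (np.float64(0.0004), np.float64(0.0007)) F [ 2.9  0.5 -2.7] gap 15.4 j [-0.24  0.28  1.89  0.    0.97 -1.62]
```

View pics/w18a.png

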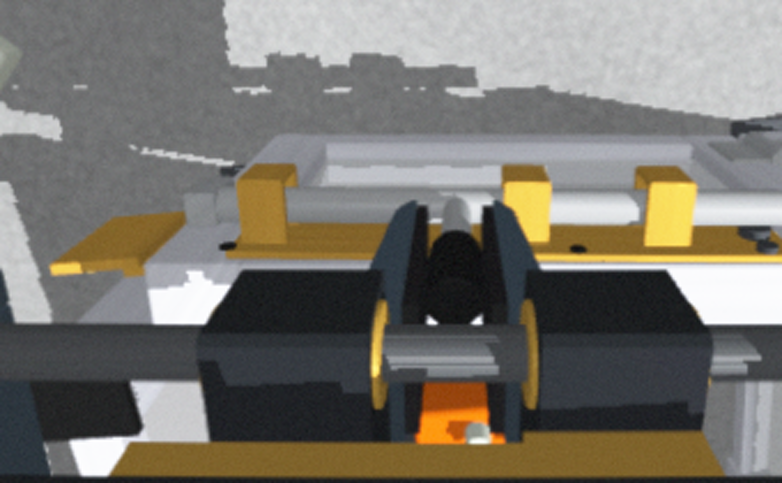

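Request:
drive_tool:
  motion:
    - {"offset":[0,0.085,-0.81],"spin":2.72}
    - {"offset":[0,0.085,-0.81],"spin":2.72}
    - {"offset":[0,0.085,-0.81],"spin":2.72}
    - {"offset":[0,0,0],"spin":0}

```text
time_s: 22.85
tool_pos: [591.2, -116.7, 192.0]
eef_rot: [0.698, 0.114, 0.697, -0.114]
ft_force: [4.3, -1.1, -3.0]
finger_gap: 15.2
```

Request:
drive_tool:
  motion:
    - {"offset":[0,0.085,-0.81],"spin":2.72}
    - {"offset":[0,0.085,-0.81],"spin":2.72}
    - {"offset":[0,0.085,-0.81],"spin":2.72}
    - {"offset":[0,0,0],"spin":0}
    - {"offset":[0,0,0],"spin":0}

```text
time_s: 23.35
tool_pos: [570.4, -105.9, 192.1]
eef_rot: [0.689, 0.163, 0.688, -0.163]
ft_force: [5.5, -2.3, -2.4]
finger_gap: 15.5
```

```bash
python3 plan.py; python3 look.py w19
python3 - <<'E'
from h import *
cv2.imwrite('pics/w19a.png',cv2.resize(cv2.imread('pics/w19.png')[100:330,60:400],None,fx=2.3,fy=2.3,interpolation=cv2.INTER_CUBIC))
c=cap('top','top19.png')
cv2.imwrite('pics/top19a.png',cv2.resize(c['img'][70:280,60:440,::-1],None,fx=2.1,fy=2.1,interpolation=cv2.INTER_CUBIC))
E
```

```text
t 23.35 pos [ 570.4 -105.9  192.1] yaw -26.61 tilt (np.float64(0.0002), np.float64(0.0017)) F [ 5.5 -2.3 -2.4] gap 15.5 j [-0.22  0.21  1.99 -0.    0.95 -1.33]
```

View pics/w19a.png

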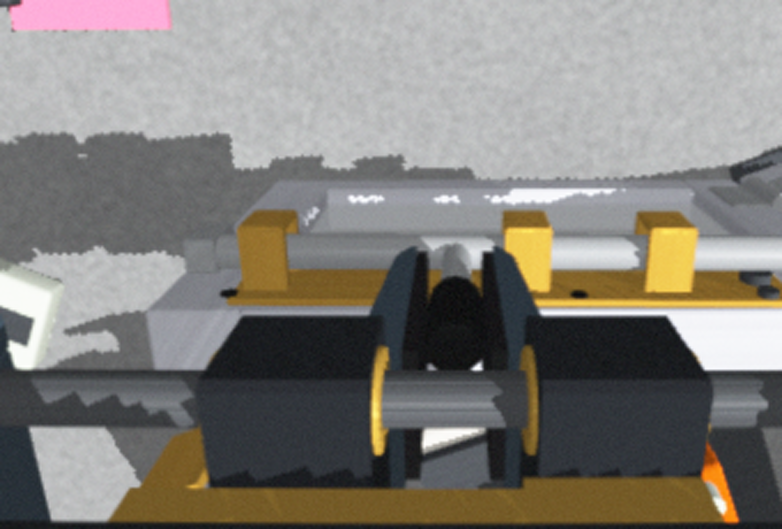

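View pics/top19a.png

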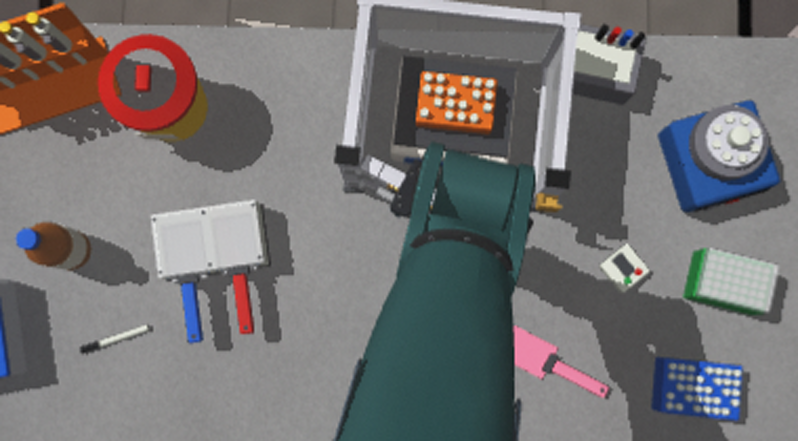

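Request:
drive_tool:
  motion:
    - {"offset":[0,0,0],"spin":0}
    - {"offset":[0,0,0],"spin":0}
    - {"offset":[0,0,0],"spin":0}

```text
time_s: 23.75
tool_pos: [570.6, -106.0, 192.1]
eef_rot: [0.689, 0.163, 0.688, -0.163]
ft_force: [4.2, -1.1, -1.6]
finger_gap: 15.2
```

```bash
python3 plan.py; python3 -c "
from bench import ctrl
print(ctrl.finish_job())"
```

```text
t 23.75 pos [ 570.6 -106.   192.1] yaw -26.6 tilt (np.float64(0.0002), np.float64(0.0016)) F [ 4.2 -1.1 -1.6] gap 15.2 j [-0.22  0.21  1.99 -0.    0.95 -1.33]
the job is handed in; nothing more can be done
None
```

The job was handed in at about 23.8 s. The hand-in gives no verdict, so the figures below are my own measurements.

**What I did**
- **Scraper:** I slid the red scraper into the empty slot until its ferrule met the block, feeling about 12 N. I then backed off slightly and let go.
- **Bolt:** I gripped the knob, raised it about 9 mm and drew the bolt about 35 mm.
- **Gate:** I swung the gate open along its arc to about 0.37 rad, or 10 cm at the free edge.

**Last checks**
- **Red scraper:** It lies beside the blue one, with the handle ends about level.
- **Bolt:** The wrist picture shows it still drawn. The knob-to-bracket spacing has not changed since I drew it.
- **Grip:** The fingers are on the knob at a gap of about 15 mm. The gate is still, and the wrist reads about 4–5 N sideways from the spring.
- **Bystanders:** They look untouched in the top picture. I did not measure how far each one is from its start.

**What disagreed or failed**
- **Fingertips:** The text and `ctrl.tip_extent` put them 25 mm ahead of the TCP. The pictures and a first grasp that closed on nothing above the handle put them about 13 mm behind it. I used the measured value for every later grasp.
- **Mouth of the slot:** The top camera placed the front of the block about 5 mm off the wrist camera's measurement. The felt contact came close to the wrist camera's.
- **Knob:** The top camera's point was about 10 mm off, so I used the two wrist views, which agreed with each other.
- **First move:** My first move call was refused because it left out `spin`. I carried on with corrected calls.

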